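Clip a cleaned tattoo tube into the sterilising cassette with the tongs

TASK

Take the sprung tongs from their stand and, without the fingers ever touching it, use them to lift the steel tube with the slim knurled grip out of the drain tray and press it into the empty pair of spring clips of the sterilising cassette, either way round, until both ends snap in. Keep bearing down on it with a steady 15 to 20 N for half a second so that it is bottomed on its saddles, never over 30 N, which would bend the clips. Then let go of it, hang the tongs back in their stand as they were, and leave everything else in its place.

Things in the scene. Friction and masses are not known exactly. Their poses are not given: they have to be found in the camera images.
- tongs: Sprung steel tongs, 130 mm long, 90 g, hanging upright, bow (hinge) up, jaws down. Origin midway between the two ribbed finger faces; z to the bow (top at +41 mm), y from arm to arm (the way they close). Faces: outside of the arms, 20 mm wide (x), 30 tall. Width over them: 36 mm free (38 at their lower edge), 32 shut on the slim grip; about 35 holds the tongs with their jaws still open
- tongs_rest (a point): point midway between the two finger rests, at their underside, 31 mm below the tongs' origin: level ledges 20 mm wide and 3 mm thick (top 28 mm below the origin) that jut out below the finger faces to y = +-34 mm; by these the tongs hang
- tongs_jaws (a point): midway between the jaws, 80 mm below the tongs' origin. Jaws 16 mm wide (x), 17 tall, ending 89 mm below the origin; each has a lip at its upper and lower edge. Free, the lips stand 25 mm apart and the jaws measure 38 over their outsides; shut on the 16 mm grip lying along x the lips close over and under it by 2.5 mm a side, so they must open almost fully to let it go
- tongs_left (a joint): closing angle of one arm (the other moves alike): 0 free and open, 0.062 rad when the jaws hold the slim grip, 0.1 at the stop. The spring pushes back on each finger face with about 4 N when free and 9 N when shut on the slim grip; a quarter of what is squeezed beyond that reaches the jaws. Squeezed with 30 N or more (45 N is good) they hold the tube against the push
- stand: Tongs stand of dark steel sheet, fixed: 100 x 110 mm foot, deck 75 mm above the table on two side cheeks. Origin: centre of its underside, z up; same x and y as the tongs hanging in it. Hung, the tongs' origin is 106 mm above the stand's
- stand_slot (a point): centre of the slot in the stand's deck, on its upper face, 75 mm above the table. Slot 26 mm (x) by 48 mm (y); jaws and arms of the open tongs pass down through it until the finger rests lie on the deck at both y sides; 67 mm of room below
- tube: The tube to load: steel, along its x; stem 8 mm in diameter, 84 long, with a slim knurled grip 16 mm in diameter and 30 long in its middle and a 14 mm conical tip beyond one end; about 55 g. Origin: on the axis, middle of the grip. In the tray its axis is 22 mm above the table
- tray: Drain tray, fixed: shallow white plastic tray 150 x 170 x 16 mm, floor 2 mm. Origin: centre of underside, z up. Two black rubber bars along its y at x = -30 and +30 mm, 10 mm wide; parts lie across both, along the tray's x, in lanes at y = -50, 0, +50 mm, stems in notches 11 mm wide, 5 deep. Between the bars there is only the floor under the grips
- fat_tube: Another tube in the tray, to be left alone: grip 25 mm in diameter and 34 mm long, otherwise like the one to load. Origin: on the axis, middle of the grip
- bare_stem: Plain steel stem in the tray, 8 mm in diameter, 100 mm long, no grip; to be left alone. Origin: its middle, on the axis
- cassette: Sterilising cassette, fixed: flat steel tray 150 x 150 x 12 mm, floor 5 mm thick, with two holding blocks on it, 27 mm to either side of its middle along y. Origin: centre of its underside, z up
- clip_free: Empty holding block: dark plate 84 x 34 x 4 mm on the cassette floor with two steel spring clips at x = -30 and +30 mm, each 10 mm wide in x. Origin: centre of underside (5 mm above the table), z up. Each clip: two sprung blades whose lips leave 5 mm, 28 mm above the origin, under a flared mouth about 17 mm wide, 37 mm above the origin
- clip_seat (a point): where the tube's origin lies when clipped, 24 mm above the block's origin; tube along the block's x, grip between the clips (50 mm clear). Pressed straight down the stems meet the clips 10 to 12 mm above the seat; both give way at about 10 N in all, 6 to 7 mm above it, the tube snaps down onto solid saddles and force climbs steeply. Over 30 N bends them. Pulling out takes about 8 N
- clip_full: The other, identical holding block, with a stem in its clips
- clipped_stem: Plain steel stem 8 mm in diameter and 100 mm long in the clips of the other block; to be left alone. Origin: its middle, on the axis
- machine: Tattoo machine lying on the table, about 180 mm long and 33 mm thick; origin on the table under its frame
- ink_dark: Black ink bottle, 38 mm in diameter, 105 mm tall; origin at the centre of its underside
- rinse_cup: White plastic cup, 72 mm in diameter, 85 mm tall; origin at the centre of its underside

How it is judged:
By the outcome, as a careful person would: the job done as asked, in the order asked, and still so for the second after the job is handed in, with the robot touching nothing.
It also fails if it takes over 64 s, if anything falls off the work surface, if the arm or the gripper's body presses on something with over 40 N, if the wrist force passes 120 N, or if a joint passes its speed limit or range.

ROBOT

A 6-joint arm with a two-finger parallel gripper is mounted at the origin on the work surface. World frame = base frame: x ahead of the robot, y to its left, z up, the work surface at z = 0. Lengths are in m, angles in rad, forces in N, time in s.
With the tool pointing down it reaches from about 0.375 to 0.9 m from the base axis. Payload 3.1 kg.
Tool frame: the origin (TCP) lies midway between the tips of the shut fingers; the grasp point (between the pads) lies 19 mm behind it; z points along the fingers, y is the direction in which the jaws open and shut (so a half turn about z gives the same grasp; the last joint's range is limited). The gripper opens to 87 mm and grips with 3 to 60 N. Pads are 19 mm wide; open, the fingers measure 117 mm over their backs; the gripper's body (75 mm by 190 mm) begins 51 mm behind the grasp point.
Start: joints at [1.004, 0.527, 1.433, -0, 1.181, -0.178], TCP at [0.236, 0.579, 0.223] pointing down, gripper open.
Joint ranges: [-3.08, 3.08], [-0.75, 2.2], [0.22, 2.44], [-1.43, 4.57], [0, 2.65], [-2.85, 2.85]. Speed limits (rad/s): [2.79, 2.79, 3.14, 3.14, 3.14, 3.14].

INTERFACE

Orientations are given as [roll, pitch, yaw] about the fixed x, y, z axes, in that order (R = Rz(yaw) Ry(pitch) Rx(roll)).
In Python, from bench import observe, grab_frame, camera_info, close_job gives the robot as it stands.
- The arm moves only by the tool step_arm, never from a script. Its argument "series" is a list of rows, each an object with "fingers": the finger opening in mm, from 0 to 87; "linear": the shift along the tool's x, y, z in mm, a list of three; "angular": the turn, a rotation vector about the tool's x, y, z in degrees, a list of three. A call has 1 to 10 rows; each row is the pose to reach, as a shift and turn from the pose commanded when the call began, along the tool's axes at that moment; what a row does not reach only later rows make up. A row lasts 1/10 s, in which the tool goes at most 50 mm and 8.59 degrees, less where a joint would pass 70% of its speed; a pose out of reach is approached as far as the arm can. A call with a gripper value outside its range is refused whole. The fingers move at their own pace and stop on an object; "force" is the grip in N (left out, the last holds). Time passes only in rows, so rows that repeat a pose let the fingers close. It gives the time, the measured TCP pose, the force and the opening at its end, in the units of the state.
- observe(): the state, without advancing time (a new reading comes with each control period).
- grab_frame(name): name is "side" or "top" or "wrist"; returns the picture (420x560x3 uint8, red, green, blue); there is no depth.
- camera_info(name): a dict with "vfov" (degrees; the focal length in pixels is half the picture's height over the tangent of half this angle, whatever the lens; pixels are square), "cx", "cy" (the principal point, pixels), "R" (3x3) and "t" (3): a world point X has camera coordinates R X + t. Camera axes: x right, y down, z forward; pixel columns grow to the right and rows downward; lengths in m; the calibration is good to about 2 mm. A picture is of the moment at which its call begins: read the wrist's pose just before it. camera_info takes no time and is no camera call; for the wrist camera it gives the pose at the moment of the call.
- close_job(): hands the job in, once; it reports no verdict.
The state is a dict: "time_s": time; "joint_positions": joint angles; "qd": joint speeds; "tau": joint torques, N m; "ee_pos": TCP position; "ee_rot": TCP orientation; "force": force on the tool from outside, world axes, zero at the start; "ft_torque": the same for the moment, N m; "finger_gap": opening from 0.0 (shut) to 1.0 (fully open).
Only numpy, scipy, OpenCV 4.12 (cv2) and the standard library are available. Lean on these libraries where they do the work, as an engineer would, in place of code of your own. Each camera call takes 0.05 s, during which the arm holds its last target.

## Working session

There is one attempt and no reset: what is moved stays moved. The work goes in short steps, Python scripts to look and compute and a tool call to move; the robot and the scene stay as the last step left them, time stands still between calls to the robot, and variables do not carry over. Pictures are saved under pics/ and viewed, and the job is handed in when it is done.

Besides the shell and the picture viewer there is one more tool, called after "Emit:" as name(argument=value, ...), one argument or row to a line, values as JSON. step_arm: Moves the arm, as the interface text tells. Its arguments: {"type":"object","properties":{"series":{"type":"array","items":{"type":"object","properties":{"fingers":{"type":"number"},"linear":{"type":"array","items":{"type":"number"}},"angular":{"type":"array","items":{"type":"number"}}}}},"force":{"type":"number"}},"required":["series"]}

```bash
mkdir -p pics; ls; python3 - <<'E'
from bench import *
import cv2
print(observe())
for n in("side","top","wrist"):
    i=camera_info(n);print(n,i)
    f=grab_frame(n);cv2.imwrite(f"pics/{n}0.png",f[:,:,::-1])
E
```

```text
pics
{'time_s': 0.0, 'joint_positions': array([ 1.00451328e+00,  5.28466940e-01,  1.43393615e+00, -8.17047076e-06,
        1.18138309e+00, -1.78515238e-01]), 'qd': array([-2.91348831e-04, -2.10685202e-03,  9.18347787e-04, -7.88411855e-04,
        9.87702891e-04, -9.85080562e-05]), 'tau': array([-7.20349217e-04, -4.40045750e+01, -1.76589507e+01,  6.31219684e-02,
        5.84689470e-02, -1.66622181e-04]), 'ee_pos': array([0.23590221, 0.57796152, 0.2215604 ]), 'ee_rot': array([-3.13943264e+00, -3.82069326e-04,  2.75382754e+00]), 'force': array([ 0.70831376, -0.45969343, -0.24655734]), 'ft_torque': array([-0.00955248,  0.03674005, -0.02120925]), 'finger_gap': 0.9991312259493699}
side {'vfov': 53.17619984195359, 'cx': 281.5259855426826, 'cy': 207.7553934515481, 'R': array([[ 0.78368373, -0.62112073,  0.00698912],
       [-0.30575874, -0.39552887, -0.86606495],
       [ 0.54069529,  0.67658403, -0.49988263]]), 't': array([-0.45499491,  0.28401578,  0.71170546])}
top {'vfov': 49.208368084099924, 'cx': 276.8170280290597, 'cy': 210.61669531162553, 'R': array([[-0.01771724, -0.99975502,  0.01326654],
       [-0.99201694,  0.01592012, -0.12509572],
       [ 0.12485387, -0.01537698, -0.99205598]]), 't': array([-0.00144556,  0.60154431,  0.91655479])}
wrist {'vfov': 63.24577785860821, 'cx': 279.40695217265454, 'cy': 212.80529337777423, 'R': array([[ 0.37902449,  0.92538117, -0.00318203],
       [ 0.8858488 , -0.36183386,  0.29042755],
       [ 0.26760482, -0.11289795, -0.95689169]]), 't': array([-0.62266659, -0.03513361,  0.39290624])}
```

View pics/side0.png

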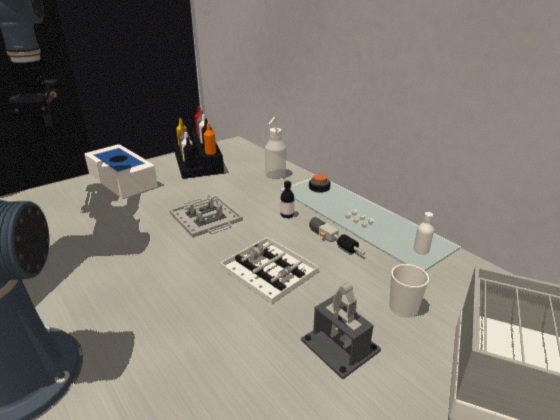

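View pics/top0.png

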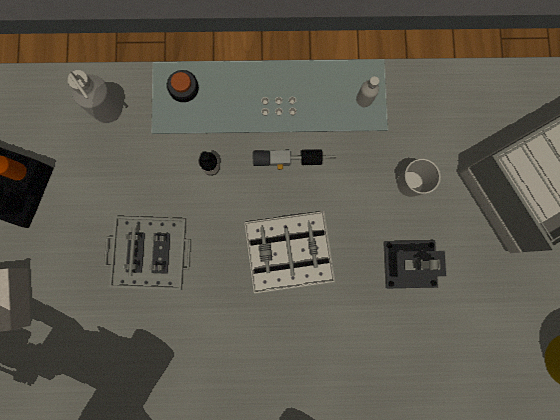

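View pics/wrist0.png

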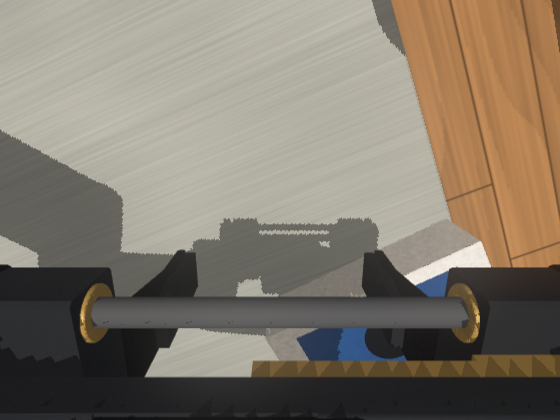

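```bash
python3 - <<'E'
import cv2,numpy as np
f=cv2.imread('pics/top0.png')
a=f[205:300,240:340];b=f[205:300,100:200];c=f[225:300,370:455]
cv2.imwrite('pics/z1.png',np.hstack([cv2.resize(a,(400,380),interpolation=cv2.INTER_CUBIC),cv2.resize(b,(400,380),interpolation=cv2.INTER_CUBIC)]))
cv2.imwrite('pics/z2.png',cv2.resize(c,None,fx=7,fy=7,interpolation=cv2.INTER_CUBIC))
E
```

```text
(no output)
```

View pics/z1.png

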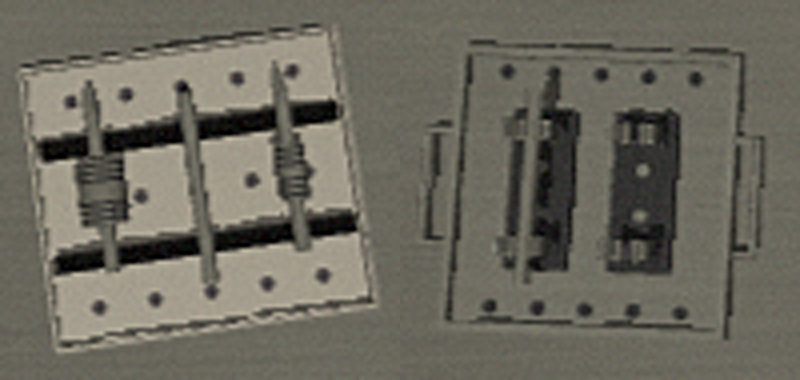

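View pics/z2.png

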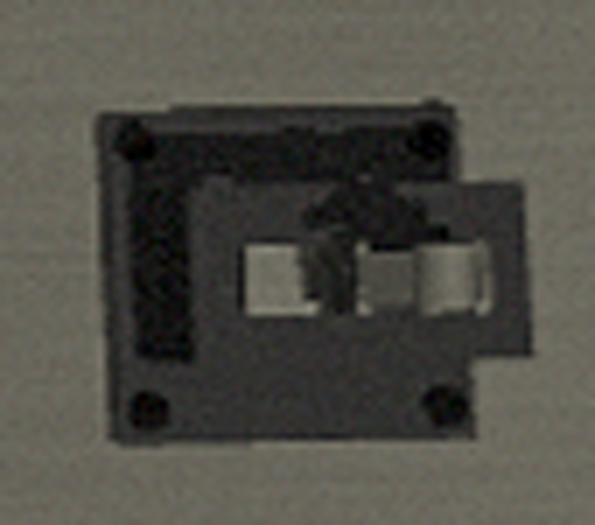

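```bash
cat > h.py <<'E'
import numpy as np,cv2
from bench import *
def ray(ci,uv):
    f=210/np.tan(np.radians(ci['vfov'])/2)
    d=np.array([(uv[0]-ci['cx'])/f,(uv[1]-ci['cy'])/f,1.])
    R=np.array(ci['R']);t=np.array(ci['t'])
    return -R.T@t,R.T@d
def onz(ci,uv,z):
    o,d=ray(ci,uv);return o+d*(z-o[2])/d[2]
def proj(ci,X):
    f=210/np.tan(np.radians(ci['vfov'])/2)
    c=np.array(ci['R'])@np.array(X)+np.array(ci['t'])
    return np.array([ci['cx'],ci['cy']])+f*c[:2]/c[2]
def tri(c1,u1,c2,u2):
    o1,d1=ray(c1,u1);o2,d2=ray(c2,u2)
    A=np.stack([d1,-d2],1);s=np.linalg.lstsq(A,o2-o1,rcond=None)[0]
    p=o1+d1*s[0];q=o2+d2*s[1];return (p+q)/2,np.linalg.norm(p-q)
def show(name,out,box=None,k=1):
    ci=camera_info(name);f=grab_frame(name)
    np.savez('pics/'+out+'.npz',**ci)
    cv2.imwrite('pics/'+out+'_raw.png',f[:,:,::-1])
    return ci,f
E
python3 - <<'E'
from h import *
c=camera_info('top')
def z2(p):return np.array(p)/7+[370,225]-0.43
for p in [(100,115),(452,105),(473,437),(112,437)]:print('foot',onz(c,z2(p),0.003).round(4))
for p in [(525,183),(533,355)]: print('deck',onz(c,z2(p),0.075).round(4))
def z1(p):return np.array(p)/4+[240,205]-0.4
def zc(p):return np.array(p)/4+[0,205]-0.4
for p in [(280,105),(303,245),(291,170)]:print('tube',onz(c,z1(p),0.022).round(4))
for p in [(20,68),(332,25),(378,300),(58,350)]:print('tray',onz(c,z1(p),0.016).round(4))
for p in [(470,50),(742,52),(728,330),(450,322)]:print('cass',onz(c,zc(p),0.012).round(4))
for p in [(617,110),(680,110),(670,272),(608,272)]:print('blk',onz(c,zc(p),0.009).round(4))
E
```

```text
foot [ 0.5364 -0.2407  0.003 ]
foot [ 0.5376 -0.3493  0.003 ]
foot [ 0.4369 -0.3496  0.003 ]
foot [ 0.439  -0.2398  0.003 ]
deck [ 0.5111 -0.3429  0.075 ]
deck [ 0.4628 -0.3421  0.075 ]
tube [ 0.5594 -0.0801  0.022 ]
tube [ 0.486  -0.0902  0.022 ]
tube [ 0.5251 -0.085   0.022 ]
tray [0.5818 0.0568 0.016 ]
tray [ 0.6021 -0.1095  0.016 ]
tray [ 0.4568 -0.1292  0.016 ]
tray [0.4341 0.0384 0.016 ]
cass [0.5962 0.3275 0.012 ]
cass [0.5928 0.1834 0.012 ]
cass [0.4469 0.1897 0.012 ]
cass [0.4537 0.3342 0.012 ]
blk [0.5633 0.25   0.009 ]
blk [0.5627 0.2166 0.009 ]
blk [0.4775 0.2209 0.009 ]
blk [0.4781 0.2533 0.009 ]
```

```bash
cat >> h.py <<'E'
from scipy.spatial.transform import Rotation as Ro
def Rt(s=None):
    s=s or observe();return Ro.from_euler('xyz',s['ee_rot']).as_matrix()
def totool(d,s=None):  # world shift (m) -> tool mm
    return (Rt(s).T@np.array(d)*1000).round(1)
E
python3 - <<'E'
from h import *
s=observe();R=Rt(s);c=camera_info('wrist')
o=-c['R'].T@c['t'];print(R.T@(o-s['ee_pos']));print((c['R']@R).round(3))
print('to cass',totool(np.array([.52-.0,.236,.25])-s['ee_pos']))
E
```

```text
[ 0.07984455 -0.00067522 -0.16250583]
[[-0.001  1.     0.001]
 [-0.957 -0.001 -0.291]
 [-0.291 -0.001  0.957]]
to cass [-392.2 -209.3  -28. ]
```

```bash
python3 - <<'E'
from h import *
s=observe()
print(totool(np.array([.52,.235,.20])-s['ee_pos']))
E
```

```text
[-392.6 -210.2   22. ]
```

Emit:
step_arm(
  series=[
    {"linear":[-30,-16,2],"angular":[0,0,-3],"fingers":87},
    {"linear":[-75,-40,4],"angular":[0,0,-6],"fingers":87},
    {"linear":[-119,-63,7],"angular":[0,0,-9],"fingers":87},
    {"linear":[-163,-87,9],"angular":[0,0,-12],"fingers":87},
    {"linear":[-207,-111,12],"angular":[0,0,-15],"fingers":87},
    {"linear":[-251,-134,14],"angular":[0,0,-18],"fingers":87},
    {"linear":[-295,-158,17],"angular":[0,0,-20],"fingers":87},
    {"linear":[-339,-181,19],"angular":[0,0,-22.2],"fingers":87},
    {"linear":[-375,-201,21],"angular":[0,0,-22.2],"fingers":87},
    {"linear":[-392.6,-210.2,22],"angular":[0,0,-22.2],"fingers":87},
  ],
)

```text
time_s: 1.15
ee_pos: [0.5227, 0.2323, 0.2002]
ee_rot: [-3.141, 0.001, 3.138]
force: [-0.3, 0.8, -0.1]
finger_gap: 0.999
```

Emit:
step_arm(
  series=[
    {"linear":[0,0,0],"angular":[0,0,0],"fingers":87},
    {"linear":[0,0,0],"angular":[0,0,0],"fingers":87},
  ],
)

```text
time_s: 1.35
ee_pos: [0.5198, 0.2354, 0.2002]
ee_rot: [3.141, -0.002, 3.14]
force: [-0.0, 0.4, -0.0]
finger_gap: 1.002
```

```bash
python3 - <<'E'
from h import *
s=observe();print(s['ee_pos'],s['ee_rot'],s['qd'].round(3),s['joint_positions'].round(3))
show('wrist','w1')
E
```

```text
[0.51975441 0.23540828 0.20015608] [ 3.14133626e+00 -1.55113897e-03  3.14001711e+00] [ 0.031 -0.008  0.012 -0.     0.     0.   ] [ 2.290e-01  4.820e-01  1.594e+00  1.000e-03  1.067e+00 -1.340e+00]
```

View pics/w1_raw.png

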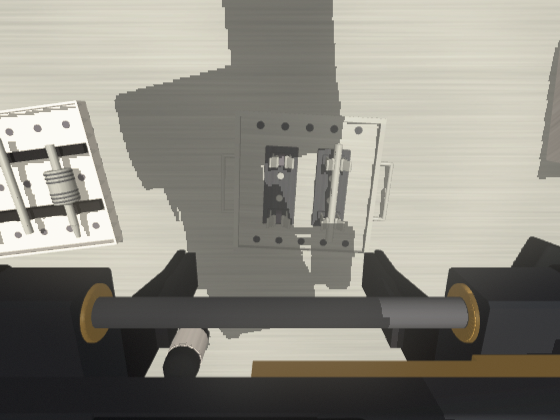

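```bash
python3 - <<'E'
import cv2
f=cv2.imread('pics/w1_raw.png')
cv2.imwrite('pics/w1z.png',cv2.convertScaleAbs(cv2.resize(f[105:265,225:395],None,fx=3.7*1.0,fy=3.7,interpolation=cv2.INTER_CUBIC),alpha=1.6))
E
```

```text
(no output)
```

View pics/w1z.png

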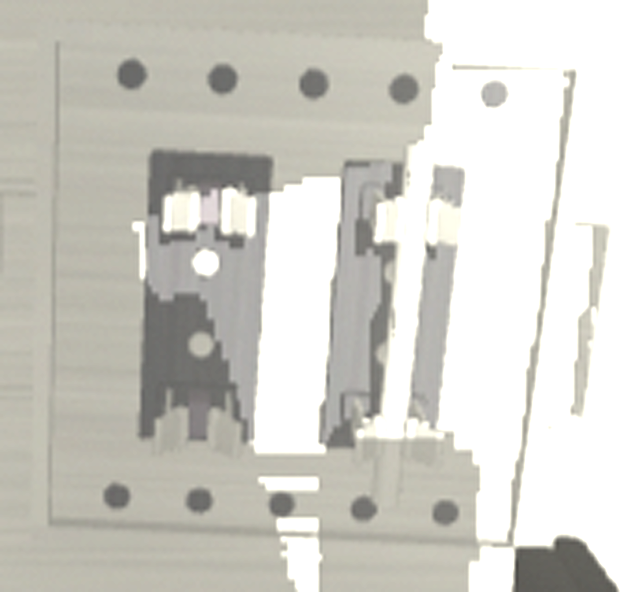

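```bash
cat > m1.py <<'E'
from h import *
c=dict(np.load('pics/w1.npz'))
z=lambda p:np.array(p)/3.7+[225,105]-0.36
T=[(132,74),(223,79),(313,84),(403,89),(494,94)];B=[(117,496),(199,500),(281,505),(363,509),(445,513)]
t=np.array([onz(c,z(p),.005) for p in T]);b=np.array([onz(c,z(p),.005) for p in B])
print(t.round(4),b.round(4));m=(t.mean(0)+b.mean(0))/2;d=b.mean(0)-t.mean(0)
yaw=np.arctan2(d[1],d[0]);print('cass',m,np.degrees(yaw), 'rows',[np.degrees(np.arctan2(-(q[4]-q[0])[0],(q[4]-q[0])[1])) for q in(t,b)])
print('block',m[:2]-27e-3*np.array([-np.sin(yaw),np.cos(yaw)]))
for p in [(205,263),(201,344)]:print('screw',onz(c,z(p),.009))
for p in [(150,150),(272,156),(140,437),(254,442)]:print('corner',onz(c,z(p),.009))
for p in [(210,211),(197,430)]:print('clip base/mouth?',onz(c,z(p),.042))
E
python3 m1.py
```

```text
[[0.4542 0.215  0.005 ]
 [0.4556 0.24   0.005 ]
 [0.457  0.2648 0.005 ]
 [0.4584 0.2896 0.005 ]
 [0.4598 0.3148 0.005 ]] [[0.5781 0.2081 0.005 ]
 [0.5795 0.233  0.005 ]
 [0.5812 0.2579 0.005 ]
 [0.5825 0.2828 0.005 ]
 [0.5839 0.3078 0.005 ]]
cass [0.51902675 0.26139677 0.005     ] -3.1852545980489304 rows [np.float64(-3.2110479137789865), np.float64(-3.305695926156849)]
block [0.51752651 0.23443848]
screw [0.50602656 0.23495707 0.009     ]
screw [0.52969584 0.23375379 0.009     ]
corner [0.47441048 0.2198224  0.009     ]
corner [0.47613024 0.25355477 0.009     ]
corner [0.55797391 0.215648   0.009     ]
corner [0.55961073 0.24934396 0.009     ]
clip base/mouth? [0.4865024  0.23622912 0.042     ]
clip base/mouth? [0.54502385 0.23270218 0.042     ]
```

Emit:
step_arm(
  series=[
    {"linear":[0,-30,0],"angular":[0,0,0],"fingers":87},
    {"linear":[-1,-78,0],"angular":[0,0,0],"fingers":87},
    {"linear":[-2,-126,0],"angular":[0,0,0],"fingers":87},
    {"linear":[-3,-174,0],"angular":[0,0,0],"fingers":87},
    {"linear":[-4,-222,0],"angular":[0,0,0],"fingers":87},
    {"linear":[-4,-270,0],"angular":[0,0,0],"fingers":87},
    {"linear":[-4,-305,0],"angular":[0,0,0],"fingers":87},
    {"linear":[-4,-320,0],"angular":[0,0,0],"fingers":87},
    {"linear":[-4,-320,0],"angular":[0,0,0],"fingers":87},
    {"linear":[-4,-320,0],"angular":[0,0,0],"fingers":87},
  ],
)

```text
time_s: 2.4
ee_pos: [0.5237, -0.0825, 0.2005]
ee_rot: [3.14, -0.001, -3.141]
force: [-0.2, -0.6, 0.5]
finger_gap: 1.003
```

```bash
python3 - <<'E'
from h import *
s=observe();print(s['ee_pos'],s['ee_rot'],s['qd'].round(3))
c,f=show('wrist','w2')
print(proj(c,[.524,-.085,.022]))
cv2.imwrite('pics/w2z.png',cv2.resize(f[90:270,170:370,::-1],None,fx=3.3,fy=3.3,interpolation=cv2.INTER_CUBIC))
E
```

```text
[ 0.52370786 -0.08253583  0.20046425] [ 3.14027711e+00 -8.28940538e-04 -3.14082147e+00] [ 0.021 -0.003  0.007 -0.     0.001 -0.002]
[277.95293053 191.40872422]
```

View pics/w2z.png

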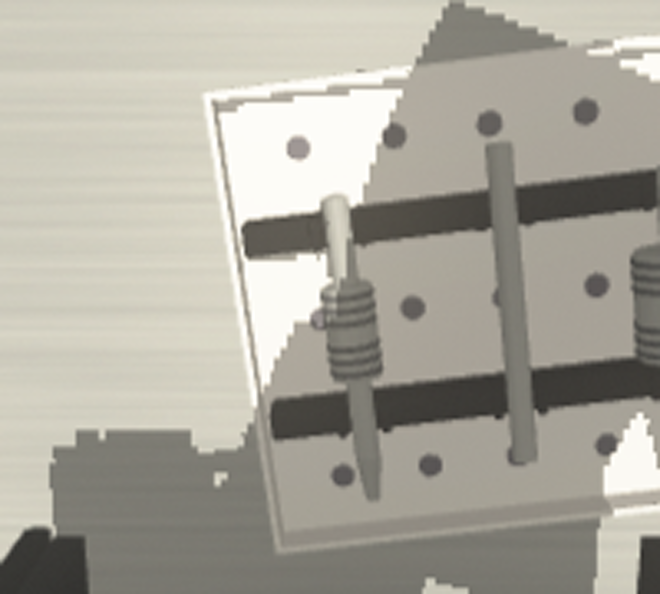

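```bash
cat > m2.py <<'E'
from h import *
c=dict(np.load('pics/w2.npz'))
z=lambda p:np.array(p)/3.3+[170,90]-0.35
P=[onz(c,z(p),.022) for p in [(335,203),(349,282),(359,375),(374,498)]]
for p in P:print(p.round(4))
d=P[3]-P[0];print(np.degrees(np.arctan2(d[1],d[0])),np.hypot(*d[:2]),(P[1]+P[2])/2)
Q=[onz(c,z(p),.002) for p in [(394,135),(489,123),(585,112)]+[(430,464),(606,444)]+[(413,308),(597,286)]]
for a,b in((0,2),(3,4),(5,6)):
  e=Q[b]-Q[a];print(np.degrees(np.arctan2(-e[0],e[1])),np.hypot(*e[:2]))
for q in Q:print(q.round(4))
E
python3 m2.py
```

```text
[ 0.4831 -0.0917  0.022 ]
[ 0.5071 -0.0875  0.022 ]
[ 0.5366 -0.0845  0.022 ]
[ 0.578  -0.0797  0.022 ]
7.1946702020396724 0.09560274490086533 [ 0.52185833 -0.08603222  0.022     ]
6.680093783424347 0.05967202483736308
6.870002541063337 0.05989972155138608
6.932393744418921 0.06008408956017145
[ 0.4644 -0.0736  0.002 ]
[ 0.4608 -0.044   0.002 ]
[ 0.4575 -0.0143  0.002 ]
[ 0.5735 -0.0604  0.002 ]
[ 0.5663 -0.001   0.002 ]
[ 0.5194 -0.0669  0.002 ]
[ 0.5122 -0.0073  0.002 ]
```

Emit:
step_arm(
  series=[
    {"linear":[5,-30,-5],"angular":[0,0,0],"fingers":87},
    {"linear":[13,-75,-12],"angular":[0,0,0],"fingers":87},
    {"linear":[21,-120,-20],"angular":[0,0,0],"fingers":87},
    {"linear":[28,-165,-25],"angular":[0,0,0],"fingers":87},
    {"linear":[34,-200,-30],"angular":[0,0,0],"fingers":87},
    {"linear":[36,-212,-30],"angular":[0,0,0],"fingers":87},
    {"linear":[36,-212,-30],"angular":[0,0,0],"fingers":87},
    {"linear":[36,-212,-30],"angular":[0,0,0],"fingers":87},
  ],
)

```text
time_s: 3.25
ee_pos: [0.4881, -0.2938, 0.23]
ee_rot: [3.139, -0.001, -3.14]
force: [-0.1, 0.2, -1.1]
finger_gap: 1.002
```

```bash
python3 - <<'E'
from h import *
s=observe();print(s['ee_pos'],s['ee_rot'],s['qd'].round(3))
c,f=show('wrist','w3')
print(proj(c,[.4875,-.295,.0]),proj(c,[.4875,-.295,.147]))
cv2.imwrite('pics/w3z.png',cv2.convertScaleAbs(cv2.resize(f[70:270,160:400,::-1],None,fx=3,fy=3,interpolation=cv2.INTER_CUBIC),alpha=1.5))
E
```

```text
[ 0.48808912 -0.29383386  0.22997559] [ 3.13908794e+00 -1.26261679e-03 -3.14030180e+00] [ 0.013 -0.003  0.006 -0.001 -0.002 -0.002]
[279.02366159 180.6183415 ] [279.10387976 219.25544589]
```

View pics/w3z.png

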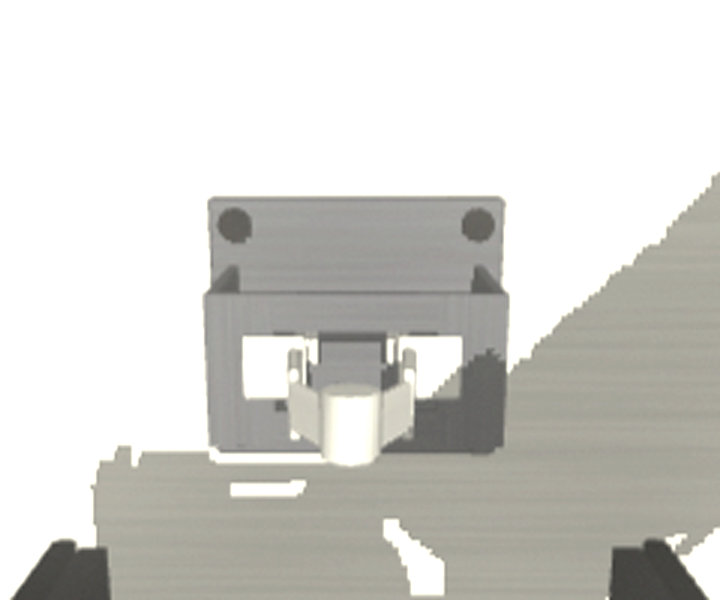

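```bash
cat > m3.py <<'E'
from h import *
c=dict(np.load('pics/w3.npz'))
z=lambda p:np.array(p)/3+[160,70]-0.33
for n,zz,L in [('deck',.075,[(205,293),(508,293),(503,451),(210,451)]),('rest',.078,[(242,335),(462,335),(242,398),(462,398)]),('bow',.147,[(318,392),(382,392)]),('foot',.003,[(209,197),(503,197)]),('bolt',.005,[(235,224),(478,224)])]:
  P=np.array([onz(c,z(p),zz) for p in L]);print(n,P.round(4).tolist(),P.mean(0).round(4))
E
python3 m3.py
```

```text
deck [[0.4597, -0.3427, 0.075], [0.4597, -0.2483, 0.075], [0.5115, -0.2477, 0.075], [0.5115, -0.3433, 0.075]] [ 0.4856 -0.2955  0.075 ]
rest [[0.4724, -0.3313, 0.078], [0.4724, -0.2625, 0.078], [0.4928, -0.332, 0.078], [0.4928, -0.2619, 0.078]] [ 0.4826 -0.2969  0.078 ]
bow [[0.4727, -0.305, 0.147], [0.4727, -0.2891, 0.147]] [ 0.4727 -0.2971  0.147 ]
foot [[0.4355, -0.3505, 0.003], [0.4355, -0.241, 0.003]] [ 0.4355 -0.2958  0.003 ]
bolt [[0.4453, -0.3409, 0.005], [0.4452, -0.2502, 0.005]] [ 0.4452 -0.2956  0.005 ]
```

Emit:
step_arm(
  series=[
    {"linear":[5,-3,15],"angular":[0,0,0],"fingers":87},
    {"linear":[5,-3,45],"angular":[0,0,0],"fingers":87},
    {"linear":[5,-3,80],"angular":[0,0,0],"fingers":87},
    {"linear":[5,-3,110],"angular":[0,0,0],"fingers":87},
    {"linear":[5,-3,130],"angular":[0,0,0],"fingers":87},
    {"linear":[5,-3,140],"angular":[0,0,0],"fingers":70},
    {"linear":[5,-3,143],"angular":[0,0,0],"fingers":55},
    {"linear":[5,-3,143],"angular":[0,0,0],"fingers":45},
    {"linear":[5,-3,143],"angular":[0,0,0],"fingers":42},
    {"linear":[5,-3,143],"angular":[0,0,0],"fingers":42},
  ],
)

```text
time_s: 4.3
ee_pos: [0.4838, -0.2999, 0.0887]
ee_rot: [-3.14, 0.002, 3.141]
force: [-0.7, 0.3, -0.0]
finger_gap: 0.631
```

```bash
python3 - <<'E'
from h import *
s=observe();print(s['ee_pos'],s['ee_rot'],s['finger_gap']*87,s['force'])
c,f=show('wrist','w4')
E
```

```text
[ 0.4837678  -0.29989411  0.08873519] [-3.13997097e+00  1.76558725e-03  3.14144058e+00] 54.89818506321437 [-0.66049837  0.27150194 -0.03509195]
```

View pics/w4_raw.png

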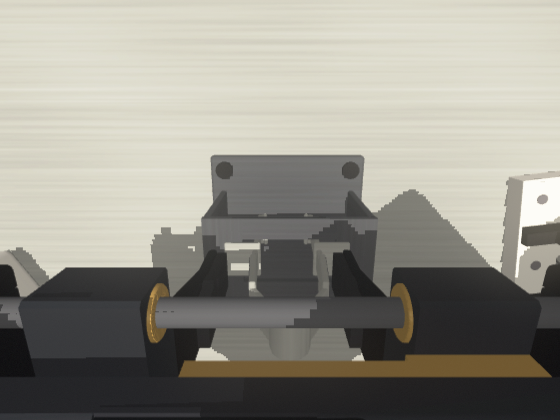

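Emit:
step_arm(
  series=[
    {"linear":[1,3,1],"angular":[0,0,0],"fingers":45},
    {"linear":[1,3,1],"angular":[0,0,0],"fingers":42},
    {"linear":[1,3,1],"angular":[0,0,0],"fingers":42},
    {"linear":[1,3,1],"angular":[0,0,0],"fingers":42},
  ],
)

```text
time_s: 4.75
ee_pos: [0.4821, -0.2965, 0.0866]
ee_rot: [-3.141, 0.0, 3.141]
force: [0.7, -0.4, -0.7]
finger_gap: 0.485
```

```bash
python3 - <<'E'
from h import *
s=observe();print(s['ee_pos'],s['ee_rot'],s['qd'].round(3),s['finger_gap']*87,s['force'])
c,f=show('wrist','w5')
cv2.imwrite('pics/w5z.png',cv2.convertScaleAbs(cv2.resize(f[190:370,170:390,::-1],None,fx=3.3,fy=3.3,interpolation=cv2.INTER_CUBIC),alpha=1.5))
E
```

```text
[ 0.48206866 -0.29652288  0.08660925] [-3.14148040e+00  7.47621519e-05  3.14117356e+00] [-0.001  0.001 -0.001 -0.001 -0.001 -0.   ] 42.18420086637298 [ 0.69159523 -0.40113429 -0.73244384]
```

View pics/w5z.png

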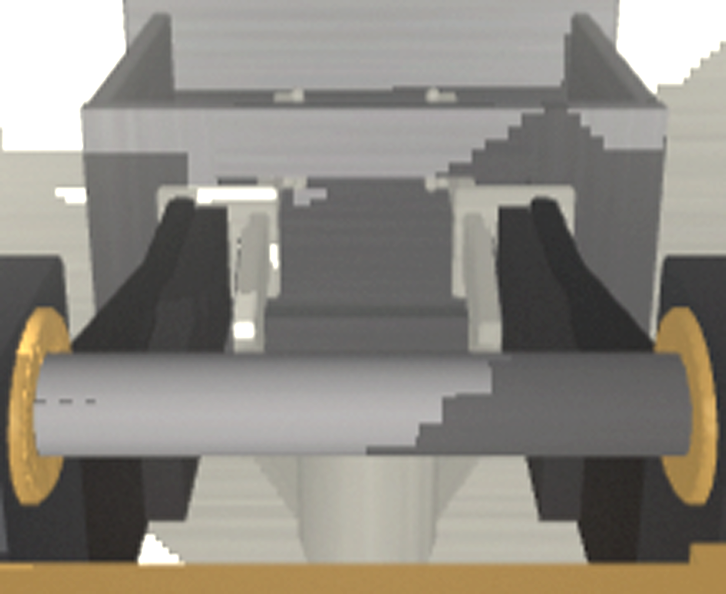

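Emit:
step_arm(
  series=[
    {"linear":[0,0,0],"angular":[0,0,0],"fingers":36},
    {"linear":[0,0,0],"angular":[0,0,0],"fingers":35},
    {"linear":[0,0,0],"angular":[0,0,0],"fingers":35},
    {"linear":[0,0,0],"angular":[0,0,0],"fingers":35},
    {"linear":[0,0,0],"angular":[0,0,0],"fingers":35},
  ],
  force=25,
)

```text
time_s: 5.3
ee_pos: [0.4822, -0.2966, 0.0868]
ee_rot: [-3.141, 0.0, 3.141]
force: [-0.3, 0.8, 2.6]
finger_gap: 0.406
```

```bash
python3 - <<'E'
from h import *
s=observe();print(s['ee_pos'],s['ee_rot'],s['finger_gap']*87,s['force'])
E
```

```text
[ 0.48223391 -0.29655511  0.08682674] [-3.14132309e+00  3.77762413e-04  3.14124520e+00] 35.31224846264271 [-0.27340975  0.78187386  2.58310718]
```

Emit:
step_arm(
  series=[
    {"linear":[0,0,-2],"angular":[0,0,0],"fingers":35},
    {"linear":[0,0,-5],"angular":[0,0,0],"fingers":35},
    {"linear":[0,0,-12],"angular":[0,0,0],"fingers":35},
    {"linear":[0,0,-25],"angular":[0,0,0],"fingers":35},
    {"linear":[0,0,-40],"angular":[0,0,0],"fingers":35},
    {"linear":[0,0,-55],"angular":[0,0,0],"fingers":35},
    {"linear":[0,0,-68],"angular":[0,0,0],"fingers":35},
    {"linear":[0,0,-76],"angular":[0,0,0],"fingers":35},
    {"linear":[0,0,-80],"angular":[0,0,0],"fingers":35},
    {"linear":[0,0,-80],"angular":[0,0,0],"fingers":35},
  ],
)

```text
time_s: 6.3
ee_pos: [0.4823, -0.2966, 0.1671]
ee_rot: [-3.141, 0.001, 3.141]
force: [1.5, 0.5, -0.6]
finger_gap: 0.398
```

```bash
python3 - <<'E'
from h import *
s=observe();print(s['ee_pos'],s['ee_rot'],s['finger_gap']*87,s['force'])
c,f=show('wrist','w6');g=grab_frame('side')
cv2.imwrite('pics/w6z.png',np.hstack([cv2.resize(g[200:400,280:420,::-1],(350,500)),cv2.resize(f[180:380,190:370,::-1],(450,500))]))
E
```

```text
[ 0.48225162 -0.29660492  0.16714434] [-3.14090648e+00  7.53966398e-04  3.14126196e+00] 34.642597934817914 [ 1.54318532  0.52021435 -0.59107263]
```

View pics/w6z.png

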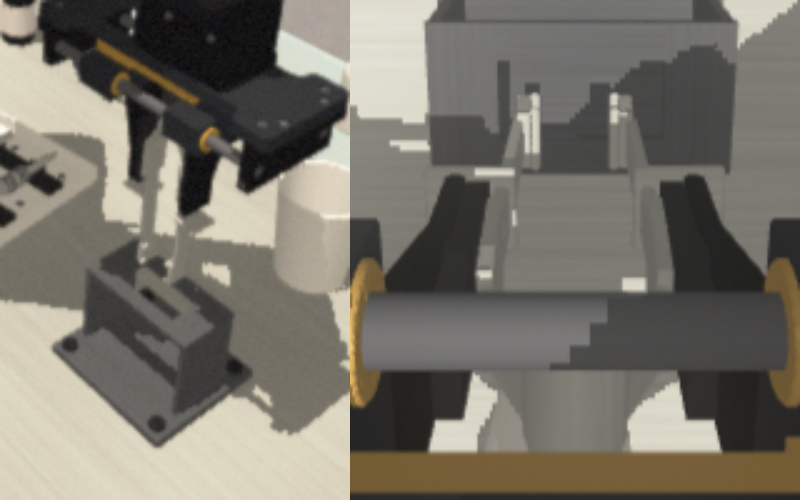

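```bash
python3 - <<'E'
from h import *
c=dict(np.load('pics/w6.npz'));s=observe();R=Rt(s)
f=cv2.imread('pics/w6_raw.png')
cv2.imwrite('pics/w6y.png',cv2.convertScaleAbs(cv2.resize(f[195:275,210:350],None,fx=5.5,fy=5.5,interpolation=cv2.INTER_CUBIC),alpha=1.8))
for p in [(8,17,70),(8,-17,70),(-8,17,70),(8,17,53),(8,-17,53),(10,34,12),(10,-34,12),(-10,34,12)]:
  print(p,proj(c,s['ee_pos']+R@(np.array(p)/1000)).round(1), ((proj(c,s['ee_pos']+R@(np.array(p)/1000))-[210,195])*5.5).round())
E
```

```text
(8, 17, 70) [305.4 213.7] [525. 103.]
(8, -17, 70) [257.9 213.7] [263. 103.]
(-8, 17, 70) [304.9 234.7] [522. 218.]
(8, 17, 53) [307.2 221.2] [534. 144.]
(8, -17, 53) [256.3 221.2] [255. 144.]
(10, 34, 12) [343.7 241.2] [735. 254.]
(10, -34, 12) [220.4 241.2] [ 57. 254.]
(-10, 34, 12) [341.8 274. ] [725. 434.]
```

View pics/w6y.png

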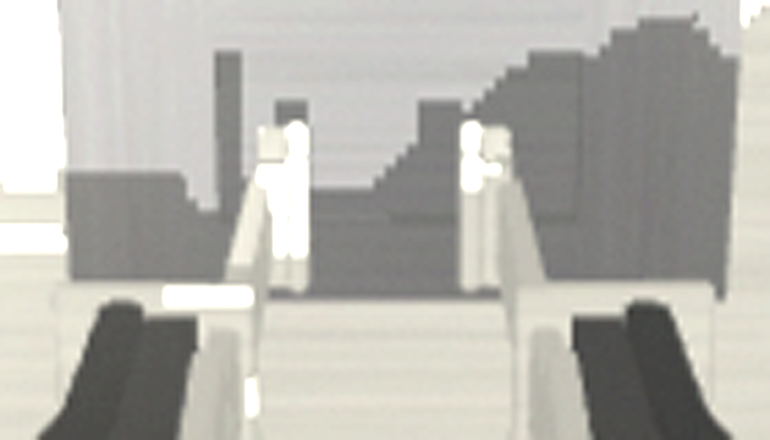

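```bash
python3 - <<'E'
from h import *
for n,uv,z in [('w5',(218.5,246.7),.078),('w5',(343.5,246.7),.078),('w3',(240.3,181.3),.078),('w3',(313.7,181.3),.078),('w4',(223,242.5),.078),('w4',(350,242.5),.078)]:
  c=dict(np.load(f'pics/{n}.npz'));print(n,onz(c,uv,z).round(4))
c=dict(np.load('pics/w5.npz'));z=lambda p:np.array(p)/3.3+[170,190]-.35
for p in[(82,108),(665,108)]:print('deck front w5',onz(c,z(p),.075).round(4))
c=dict(np.load('pics/w6.npz'))
for uv in[(220,246.4),(339.5,246.4)]:print(onz(c,uv,.167-.009).round(4))
E
```

```text
w5 [ 0.473  -0.3305  0.078 ]
w5 [ 0.4731 -0.2629  0.078 ]
w3 [ 0.4724 -0.3313  0.078 ]
w3 [ 0.4724 -0.2625  0.078 ]
w4 [ 0.4732 -0.3317  0.078 ]
w4 [ 0.4732 -0.2625  0.078 ]
deck front w5 [ 0.4601 -0.3432  0.075 ]
deck front w5 [ 0.4602 -0.2482  0.075 ]
[ 0.4732 -0.3298  0.158 ]
[ 0.4733 -0.2651  0.158 ]
```

Emit:
step_arm(
  series=[
    {"linear":[-2,10,0],"angular":[0,0,0],"fingers":35},
    {"linear":[-7,38,0],"angular":[0,0,-1],"fingers":35},
    {"linear":[-13,70,0],"angular":[0,0,-2],"fingers":35},
    {"linear":[-19,103,3],"angular":[0,0,-3],"fingers":35},
    {"linear":[-25,136,8],"angular":[0,0,-4.5],"fingers":35},
    {"linear":[-31,168,15],"angular":[0,0,-6],"fingers":35},
    {"linear":[-36,195,22],"angular":[0,0,-7],"fingers":35},
    {"linear":[-38.7,208,26],"angular":[0,0,-7],"fingers":35},
    {"linear":[-38.7,211.5,27],"angular":[0,0,-7],"fingers":35},
    {"linear":[-38.7,211.5,27],"angular":[0,0,-7],"fingers":35},
  ],
)

```text
time_s: 7.4
ee_pos: [0.5208, -0.0849, 0.1393]
ee_rot: [-3.141, -0.001, -3.019]
force: [-0.7, -0.9, -0.8]
finger_gap: 0.406
```

Emit:
step_arm(
  series=[
    {"linear":[0,0,0],"angular":[0,0,0],"fingers":35},
    {"linear":[0,0,0],"angular":[0,0,0],"fingers":35},
  ],
)

```text
time_s: 7.6
ee_pos: [0.5211, -0.0863, 0.1398]
ee_rot: [-3.141, 0.001, -3.021]
force: [0.3, 0.4, -0.6]
finger_gap: 0.404
```

```bash
python3 - <<'E'
from h import *
s=observe();print(s['ee_pos'],s['ee_rot'],s['finger_gap']*87,s['force'])
c,f=show('wrist','w7')
x=np.array([.521,-.0851,.0826]);print(totool(x-s['ee_pos']), (s['ee_rot'][2]%(2*np.pi)-np.pi)*57.3)
cv2.imwrite('pics/w7z.png',cv2.resize(f[160:320,180:380,::-1],None,fx=3.7,fy=3.7,interpolation=cv2.INTER_CUBIC))
E
```

```text
[ 0.5211192  -0.08625317  0.13982422] [-3.14093657e+00  7.14777464e-04 -3.02143812e+00] 35.14864555806544 [ 0.28933301  0.4372876  -0.60259707]
[ 0.   1.2 57.2] 6.884854500092468
```

View pics/w7z.png

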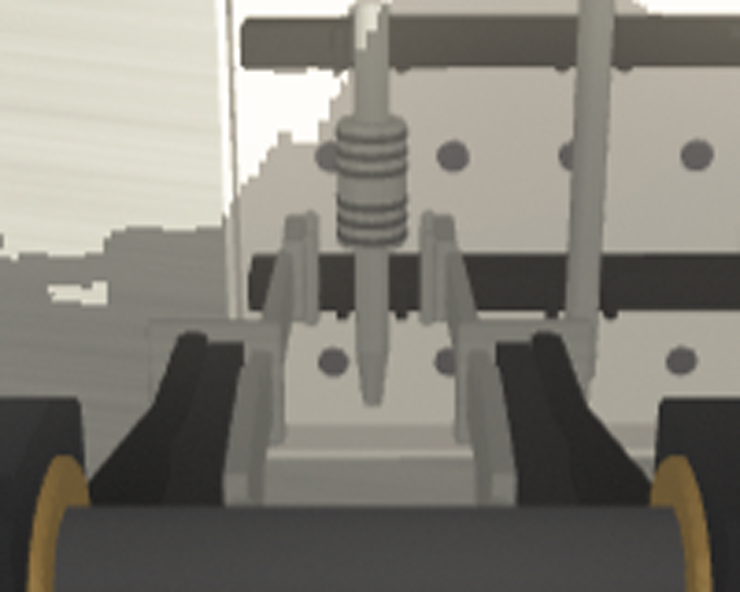

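Emit:
step_arm(
  series=[
    {"linear":[0,0.5,8],"angular":[0,0,0],"fingers":35},
    {"linear":[0,0.5,18],"angular":[0,0,0],"fingers":35},
    {"linear":[0,0.5,28],"angular":[0,0,0],"fingers":35},
    {"linear":[0,0.5,35],"angular":[0,0,0],"fingers":35},
    {"linear":[0,0.5,40],"angular":[0,0,0],"fingers":35},
    {"linear":[0,0.5,44],"angular":[0,0,0],"fingers":35},
    {"linear":[0,0.5,48],"angular":[0,0,0],"fingers":35},
    {"linear":[0,0.5,52],"angular":[0,0,0],"fingers":35},
    {"linear":[0,0.5,55],"angular":[0,0,0],"fingers":35},
    {"linear":[0,0.5,57],"angular":[0,0,0],"fingers":35},
  ],
)

```text
time_s: 8.65
ee_pos: [0.5208, -0.0845, 0.0824]
ee_rot: [3.142, 0.0, -3.02]
force: [-0.2, 0.2, -1.4]
finger_gap: 0.4
```

Emit:
step_arm(
  series=[
    {"linear":[0,0,0],"angular":[0,0,0],"fingers":35},
    {"linear":[0,0,0],"angular":[0,0,0],"fingers":35},
  ],
)

```text
time_s: 8.85
ee_pos: [0.5209, -0.0845, 0.0827]
ee_rot: [-3.141, 0.0, -3.02]
force: [0.3, -0.6, -0.2]
finger_gap: 0.408
```

```bash
python3 - <<'E'
from h import *
s=observe();print(s['ee_pos'],s['ee_rot'],s['finger_gap']*87,s['force'])
c,f=show('wrist','w8')
x=np.array([.521,-.0851,.0826]);print(totool(x-s['ee_pos']), (s['ee_rot'][2]%(2*np.pi)-np.pi)*57.3)
cv2.imwrite('pics/w8z.png',cv2.resize(f[160:320,180:380,::-1],None,fx=3.7,fy=3.7,interpolation=cv2.INTER_CUBIC))
E
```

```text
[ 0.52090136 -0.08450489  0.08265211] [-3.14143717e+00  2.19820041e-04 -3.01969709e+00] 35.51290764801304 [ 0.27181078 -0.61197262 -0.22375521]
[-0.  -0.6  0.1] 6.9846159199337015
```

View pics/w8z.png

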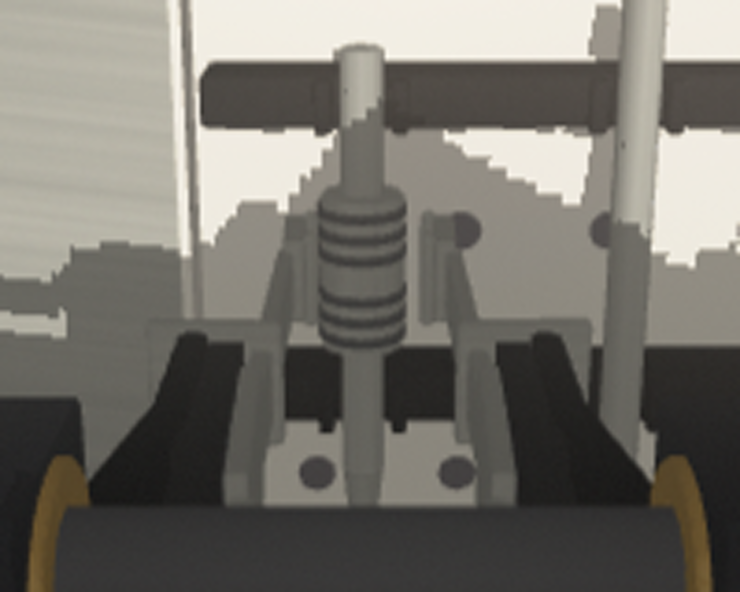

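Emit:
step_arm(
  series=[
    {"linear":[0,-1.2,0],"angular":[0,0,0],"fingers":35},
    {"linear":[0,-1.2,0],"angular":[0,0,0],"fingers":34},
    {"linear":[0,-1.2,0],"angular":[0,0,0],"fingers":33},
    {"linear":[0,-1.2,0],"angular":[0,0,0],"fingers":31},
    {"linear":[0,-1.2,0],"angular":[0,0,0],"fingers":28},
    {"linear":[0,-1.2,0],"angular":[0,0,0],"fingers":25},
    {"linear":[0,-1.2,0],"angular":[0,0,0],"fingers":25},
    {"linear":[0,-1.2,0],"angular":[0,0,0],"fingers":25},
  ],
  force=45,
)

```text
time_s: 9.7
ee_pos: [0.5209, -0.0857, 0.0825]
ee_rot: [3.142, -0.0, -3.02]
force: [-0.1, 0.9, -1.6]
finger_gap: 0.36
```

```bash
python3 - <<'E'
from h import *
s=observe();print(s['ee_pos'],s['ee_rot'],s['finger_gap']*87,s['force'],s['ft_torque'])
c,f=show('wrist','w9')
cv2.imwrite('pics/w9z.png',cv2.resize(f[160:320,180:380,::-1],None,fx=3.7,fy=3.7,interpolation=cv2.INTER_CUBIC))
E
```

```text
[ 0.5209065  -0.08565562  0.08249728] [ 3.14156178e+00 -1.35174838e-04 -3.01973843e+00] 31.282609856950256 [-0.05280592  0.88359051 -1.55652757] [0.00386763 0.0225833  0.06820418]
```

View pics/w9z.png

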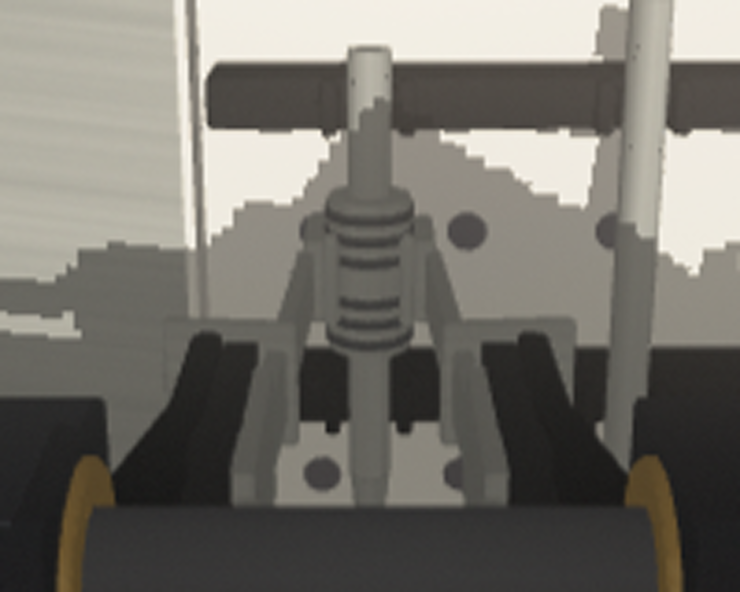

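Emit:
step_arm(
  series=[
    {"linear":[0,0,-2],"angular":[0,0,0],"fingers":25},
    {"linear":[0,0,-5],"angular":[0,0,0],"fingers":25},
    {"linear":[0,0,-10],"angular":[0,0,0],"fingers":25},
    {"linear":[0,0,-18],"angular":[0,0,0],"fingers":25},
    {"linear":[0,0,-30],"angular":[0,0,0],"fingers":25},
    {"linear":[0,0,-43],"angular":[0,0,0],"fingers":25},
    {"linear":[0,0,-55],"angular":[0,0,0],"fingers":25},
    {"linear":[0,0,-65],"angular":[0,0,0],"fingers":25},
    {"linear":[0,0,-70],"angular":[0,0,0],"fingers":25},
    {"linear":[0,0,-70],"angular":[0,0,0],"fingers":25},
  ],
)

```text
time_s: 10.75
ee_pos: [0.5214, -0.0858, 0.1535]
ee_rot: [-3.141, 0.002, -3.02]
force: [-1.2, 0.3, -0.9]
finger_gap: 0.356
```

```bash
python3 - <<'E'
from h import *
s=observe();print(s['ee_pos'],s['ee_rot'],s['finger_gap']*87,s['force'],s['ft_torque'])
c,f=show('wrist','w10');g=grab_frame('side')
cv2.imwrite('pics/w10z.png',np.hstack([cv2.resize(g[180:320,210:350,::-1],(400,400)),cv2.resize(f[160:320,200:360,::-1],(400,400))]))
x=np.array([.5165,.2354,.150]);print(totool(x-s['ee_pos']))
E
```

```text
[ 0.52144327 -0.08584947  0.15353413] [-3.14067574e+00  1.71323498e-03 -3.01975307e+00] 30.931374673851128 [-1.23635523  0.342332   -0.85343193] [ 0.05663418  0.0425879  -0.01926253]
[-34.1 319.5   3.6]
```

View pics/w10z.png

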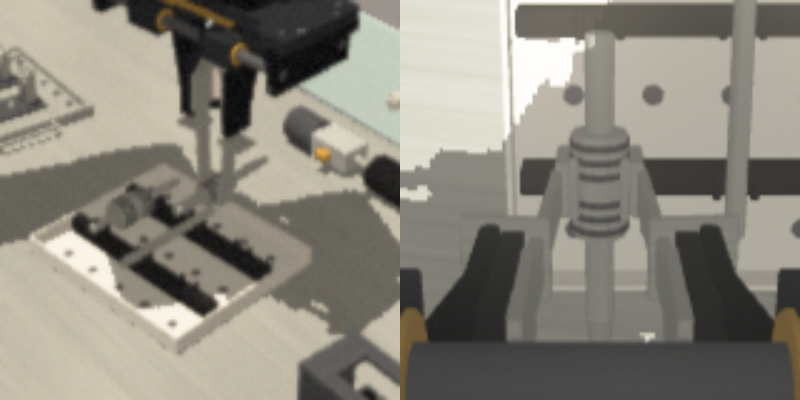

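Emit:
step_arm(
  series=[
    {"linear":[-1,10,0],"angular":[0,0,0],"fingers":25},
    {"linear":[-4,40,0],"angular":[0,0,1],"fingers":25},
    {"linear":[-8,80,0],"angular":[0,0,2.5],"fingers":25},
    {"linear":[-13,120,0],"angular":[0,0,4],"fingers":25},
    {"linear":[-17,160,0],"angular":[0,0,5.5],"fingers":25},
    {"linear":[-21,200,0],"angular":[0,0,7],"fingers":25},
    {"linear":[-25,240,0],"angular":[0,0,8.5],"fingers":25},
    {"linear":[-30,280,3],"angular":[0,0,9.5],"fingers":25},
    {"linear":[-33,307,6],"angular":[0,0,10.2],"fingers":25},
    {"linear":[-34,318.8,8],"angular":[0,0,10.2],"fingers":25},
  ],
)

```text
time_s: 11.85
ee_pos: [0.5147, 0.2379, 0.1437]
ee_rot: [3.141, -0.002, 3.089]
force: [-1.0, 0.5, -2.1]
finger_gap: 0.359
```

Emit:
step_arm(
  series=[
    {"linear":[0,0,0],"angular":[0,0,0],"fingers":25},
    {"linear":[0,0,0],"angular":[0,0,0],"fingers":25},
    {"linear":[0,0,0],"angular":[0,0,0],"fingers":25},
  ],
)

```text
time_s: 12.15
ee_pos: [0.5159, 0.2336, 0.1445]
ee_rot: [-3.141, -0.001, 3.084]
force: [0.9, -0.3, -1.8]
finger_gap: 0.358
```

```bash
python3 - <<'E'
from h import *
s=observe();print(s['ee_pos'],s['ee_rot'],s['finger_gap']*87,s['force'],s['ft_torque'])
c,f=show('wrist','w11')
cv2.imwrite('pics/w11z.png',cv2.convertScaleAbs(cv2.resize(f[160:320,180:380,::-1],None,fx=3.7,fy=3.7,interpolation=cv2.INTER_CUBIC),alpha=1.5))
x=np.array([.5164,.2348,.1]);print(totool(x-s['ee_pos']),(s['ee_rot'][2]%(2*np.pi)-np.pi)*57.3)
E
```

```text
[0.51594639 0.23358091 0.14445462] [-3.14099456e+00 -5.80735069e-04  3.08401883e+00] 31.16411621433277 [ 0.90811516 -0.30124903 -1.76386662] [ 0.02565824 -0.04124063  0.03239796]
[-0.4  1.3 44.5] -3.298980357736195
```

View pics/w11z.png

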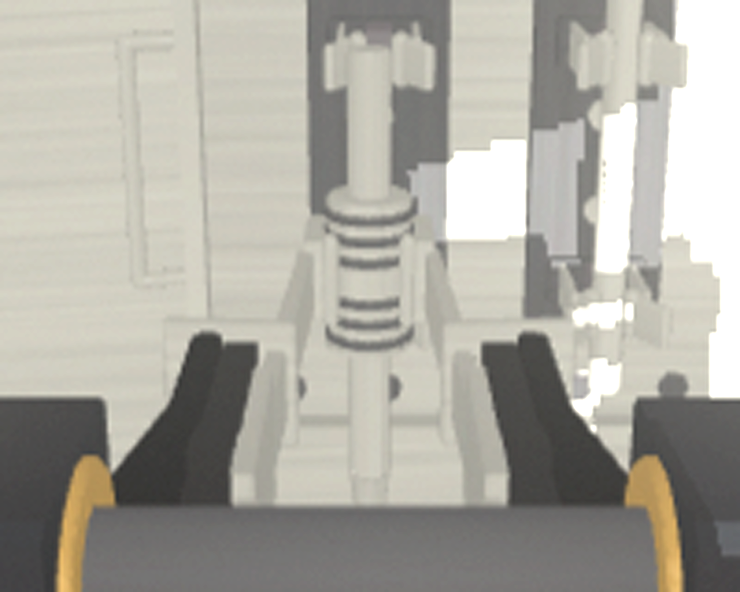

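Emit:
step_arm(
  series=[
    {"linear":[0,1.7,5],"angular":[0,0,0],"fingers":25},
    {"linear":[0,1.7,13],"angular":[0,0,0],"fingers":25},
    {"linear":[0,1.7,21],"angular":[0,0,0],"fingers":25},
    {"linear":[0,1.7,28],"angular":[0,0,0],"fingers":25},
    {"linear":[0,1.7,33],"angular":[0,0,0],"fingers":25},
    {"linear":[0,1.7,36],"angular":[0,0,0],"fingers":25},
    {"linear":[0,1.7,37],"angular":[0,0,0],"fingers":25},
    {"linear":[0,1.7,37],"angular":[0,0,0],"fingers":25},
    {"linear":[0,1.7,37],"angular":[0,0,0],"fingers":25},
  ],
)

```text
time_s: 13.1
ee_pos: [0.5163, 0.2367, 0.1078]
ee_rot: [3.141, 0.001, 3.086]
force: [0.8, -0.1, -1.4]
finger_gap: 0.357
```

```bash
python3 - <<'E'
from h import *
for i in range(3):
  s=observe();print(s['ee_pos'],s['ee_rot'],s['finger_gap']*87,s['force'],s['ft_torque'])
  c,f=show('wrist','w12')
cv2.imwrite('pics/w12z.png',cv2.convertScaleAbs(cv2.resize(f[130:300,180:380,::-1],None,fx=3.5,fy=3.5,interpolation=cv2.INTER_CUBIC),alpha=1.5))
x=np.array([.5164,.2348,.1]);print(totool(x-s['ee_pos']),(s['ee_rot'][2]%(2*np.pi)-np.pi)*57.3)
E
```

```text
[0.5162551  0.23670838 0.10778508] [3.14145095e+00 5.76272755e-04 3.08559355e+00] 31.09105440478091 [ 0.77881635 -0.1283738  -1.39924948] [ 0.07461434  0.01325878 -0.00197002]
[0.51627032 0.23671694 0.10785888] [3.14139173e+00 6.84837545e-04 3.08552676e+00] 31.40142889185025 [-0.63006921 -0.21563585 -1.78057873] [0.05095789 0.00452465 0.00333171]
[0.5162849  0.23668141 0.10789176] [3.14139134e+00 7.39967850e-04 3.08545738e+00] 31.579658840495206 [ 0.79644727 -0.44604294 -1.75671821] [ 0.01933411 -0.00328043 -0.0045105 ]
[-0.2 -1.9  7.9] -3.216551310394175
```

View pics/w12z.png

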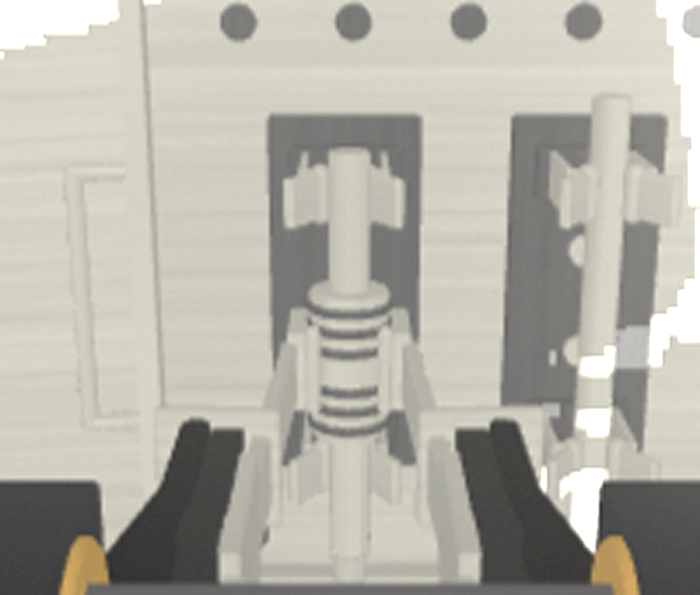

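```bash
python3 - <<'E'
from h import *
c=dict(np.load('pics/w12.npz'));z=lambda p:np.array(p)/3.5+[180,130]-.36
u=np.array([np.cos(np.radians(-3.2)),np.sin(np.radians(-3.2)),0])
e=onz(c,z((349,151)),.0473)
print('stem end',e,'origin from end',e+.042*u)
a=onz(c,z((269,115)),.009);b=onz(c,z((421,115)),.009);print('block',(a+b)/2+.042*u)
for p in [(349,283),(349,437)]:print('grip edge',onz(c,z(p),.047))
h=[onz(c,z(p),.005) for p in [(238,22),(353,22),(468,22),(583,22)]];print([q.round(4) for q in h])
E
```

```text
stem end [0.47633928 0.23786613 0.0473    ] origin from end [0.51827379 0.23552163 0.0473    ]
block [0.51717757 0.23467006 0.009     ]
grip edge [0.5023481  0.23637901 0.047     ]
grip edge [0.53492121 0.23451692 0.047     ]
[array([0.4543, 0.2149, 0.005 ]), array([0.4557, 0.2399, 0.005 ]), array([0.4572, 0.2648, 0.005 ]), array([0.4586, 0.2898, 0.005 ])]
```

Emit:
step_arm(
  series=[
    {"linear":[1,-0.9,1],"angular":[0,0,0],"fingers":25},
    {"linear":[1,-0.9,3],"angular":[0,0,0],"fingers":25},
    {"linear":[1,-0.9,5],"angular":[0,0,0],"fingers":25},
    {"linear":[1,-0.9,6],"angular":[0,0,0],"fingers":25},
    {"linear":[1,-0.9,7],"angular":[0,0,0],"fingers":25},
    {"linear":[1,-0.9,7],"angular":[0,0,0],"fingers":25},
  ],
)

```text
time_s: 13.85
ee_pos: [0.5149, 0.2357, 0.1004]
ee_rot: [-3.141, -0.0, 3.085]
force: [-1.0, 0.1, -1.9]
finger_gap: 0.359
```

Emit:
step_arm(
  series=[
    {"linear":[0,0,1],"angular":[0,0,0],"fingers":25},
    {"linear":[0,0,2],"angular":[0,0,0],"fingers":25},
  ],
)

```text
time_s: 14.05
ee_pos: [0.515, 0.2358, 0.0985]
ee_rot: [3.142, 0.0, 3.085]
force: [-0.1, -0.7, -0.9]
finger_gap: 0.357
```

Emit:
step_arm(
  series=[
    {"linear":[0,0,1],"angular":[0,0,0],"fingers":25},
    {"linear":[0,0,1],"angular":[0,0,0],"fingers":25},
  ],
)

```text
time_s: 14.25
ee_pos: [0.5149, 0.2357, 0.0974]
ee_rot: [-3.142, -0.0, 3.085]
force: [-0.4, -0.6, -2.4]
finger_gap: 0.359
```

```bash
python3 - <<'E'
from h import *
s=observe();print(s['ee_pos'],s['force'],s['ft_torque'])
c,f=show('wrist','w13');g=grab_frame('side')
cv2.imwrite('pics/w13z.png',np.hstack([cv2.convertScaleAbs(cv2.resize(f[130:300,190:370,::-1],(480,453),interpolation=cv2.INTER_CUBIC),alpha=1.5),cv2.resize(g[150:250,165:235,::-1],(317,453))]))
E
```

```text
[0.51489039 0.23572813 0.09740702] [-0.37681048 -0.6029095  -2.37172695] [ 0.06792421 -0.00407174 -0.01353161]
```

View pics/w13z.png

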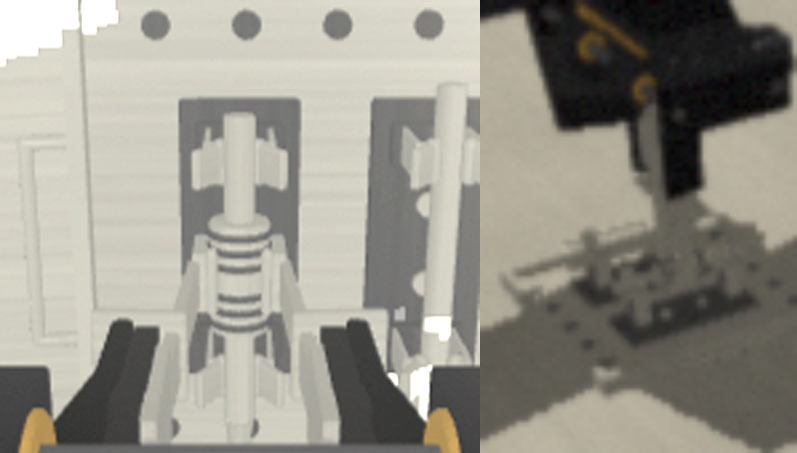

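Emit:
step_arm(
  series=[
    {"linear":[0,0,1],"angular":[0,0,0],"fingers":25},
    {"linear":[0,0,1],"angular":[0,0,0],"fingers":25},
  ],
)

```text
time_s: 14.55
ee_pos: [0.5152, 0.2358, 0.0967]
ee_rot: [3.142, 0.0, 3.085]
force: [-0.3, 0.1, 0.2]
finger_gap: 0.359
```

Emit:
step_arm(
  series=[
    {"linear":[0,0,1],"angular":[0,0,0],"fingers":25},
    {"linear":[0,0,1],"angular":[0,0,0],"fingers":25},
  ],
)

```text
time_s: 14.75
ee_pos: [0.5154, 0.2358, 0.0964]
ee_rot: [3.141, 0.001, 3.085]
force: [-0.4, -0.5, 4.5]
finger_gap: 0.359
```

Emit:
step_arm(
  series=[
    {"linear":[0,0,0.7],"angular":[0,0,0],"fingers":25},
    {"linear":[0,0,0.7],"angular":[0,0,0],"fingers":25},
  ],
)

```text
time_s: 14.95
ee_pos: [0.5156, 0.2359, 0.096]
ee_rot: [3.141, 0.002, 3.086]
force: [-1.1, -0.7, 7.2]
finger_gap: 0.361
```

Emit:
step_arm(
  series=[
    {"linear":[0,0,0.7],"angular":[0,0,0],"fingers":25},
    {"linear":[0,0,0.7],"angular":[0,0,0],"fingers":25},
  ],
)

```text
time_s: 15.15
ee_pos: [0.5157, 0.2358, 0.0956]
ee_rot: [3.141, 0.002, 3.086]
force: [-1.3, -0.5, 8.2]
finger_gap: 0.362
```

Emit:
step_arm(
  series=[
    {"linear":[0,0,0.7],"angular":[0,0,0],"fingers":25},
    {"linear":[0,0,0.7],"angular":[0,0,0],"fingers":25},
  ],
)

```text
time_s: 15.35
ee_pos: [0.5159, 0.2359, 0.095]
ee_rot: [3.141, 0.002, 3.086]
force: [-0.8, -1.2, 8.1]
finger_gap: 0.358
```

Emit:
step_arm(
  series=[
    {"linear":[0,0,0.7],"angular":[0,0,0],"fingers":25},
    {"linear":[0,0,0.7],"angular":[0,0,0],"fingers":25},
  ],
)

```text
time_s: 15.55
ee_pos: [0.5161, 0.2359, 0.0942]
ee_rot: [3.141, 0.003, 3.086]
force: [0.0, -0.9, 7.3]
finger_gap: 0.357
```

```bash
python3 - <<'E'
from h import *
s=observe();print(s['ee_pos'],s['force'],s['ft_torque'])
c,f=show('wrist','w14')
cv2.imwrite('pics/w14z.png',np.hstack([cv2.convertScaleAbs(cv2.resize(f[130:300,190:370,::-1],(640,604),interpolation=cv2.INTER_CUBIC),alpha=1.5)]))
E
```

```text
[0.51606947 0.23586557 0.09422088] [ 0.0223115  -0.91846953  7.34536897] [-0.20688371  0.163464    0.01671726]
```

View pics/w14z.png

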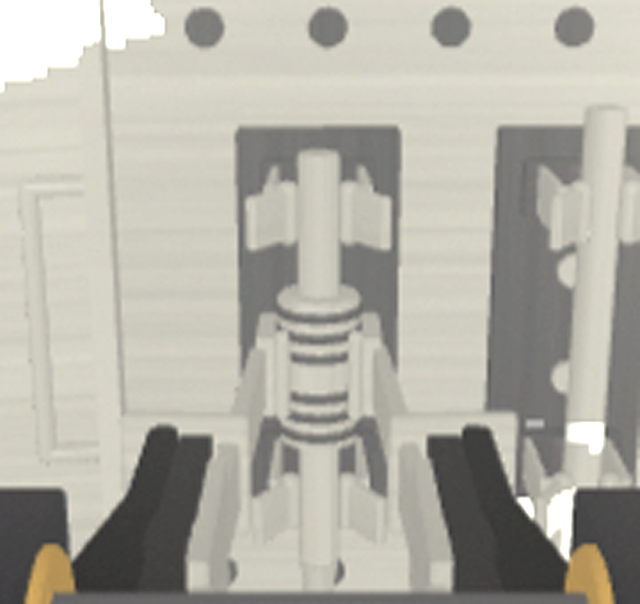

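Emit:
step_arm(
  series=[
    {"linear":[0,0,0.7],"angular":[0,0,0],"fingers":25},
    {"linear":[0,0,0.7],"angular":[0,0,0],"fingers":25},
  ],
)

```text
time_s: 15.8
ee_pos: [0.5161, 0.2358, 0.0931]
ee_rot: [3.141, 0.003, 3.086]
force: [0.1, -0.7, 3.2]
finger_gap: 0.358
```

Emit:
step_arm(
  series=[
    {"linear":[0,0,0.7],"angular":[0,0,0],"fingers":25},
    {"linear":[0,0,0.7],"angular":[0,0,0],"fingers":25},
  ],
)

```text
time_s: 16.0
ee_pos: [0.5156, 0.2358, 0.0913]
ee_rot: [3.141, 0.001, 3.085]
force: [0.8, -0.5, -0.2]
finger_gap: 0.358
```

Emit:
step_arm(
  series=[
    {"linear":[0,0,0.7],"angular":[0,0,0],"fingers":25},
    {"linear":[0,0,0.7],"angular":[0,0,0],"fingers":25},
  ],
)

```text
time_s: 16.2
ee_pos: [0.5148, 0.2358, 0.0899]
ee_rot: [-3.142, -0.001, 3.085]
force: [1.7, -0.0, -3.7]
finger_gap: 0.358
```

Emit:
step_arm(
  series=[
    {"linear":[0,0,0.7],"angular":[0,0,0],"fingers":25},
    {"linear":[0,0,0.7],"angular":[0,0,0],"fingers":25},
  ],
)

```text
time_s: 16.4
ee_pos: [0.5143, 0.2358, 0.0893]
ee_rot: [-3.141, -0.002, 3.085]
force: [0.7, 0.1, -4.4]
finger_gap: 0.362
```

Emit:
step_arm(
  series=[
    {"linear":[0,0,0.7],"angular":[0,0,0],"fingers":25},
    {"linear":[0,0,0.7],"angular":[0,0,0],"fingers":25},
  ],
)

```text
time_s: 16.6
ee_pos: [0.5144, 0.2357, 0.0891]
ee_rot: [-3.141, -0.001, 3.085]
force: [-0.5, -0.1, -2.1]
finger_gap: 0.355
```

Bottoming now; force climbs next. Continue in 0.7 mm steps.

Emit:
step_arm(
  series=[
    {"linear":[0,0,0.7],"angular":[0,0,0],"fingers":25},
    {"linear":[0,0,0.7],"angular":[0,0,0],"fingers":25},
  ],
)

```text
time_s: 16.8
ee_pos: [0.5146, 0.2357, 0.0889]
ee_rot: [-3.141, -0.001, 3.085]
force: [-1.8, 0.5, 2.8]
finger_gap: 0.358
```

Emit:
step_arm(
  series=[
    {"linear":[0,0,0.7],"angular":[0,0,0],"fingers":25},
    {"linear":[0,0,0.7],"angular":[0,0,0],"fingers":25},
  ],
)

```text
time_s: 17.0
ee_pos: [0.5147, 0.2358, 0.0887]
ee_rot: [-3.142, -0.0, 3.086]
force: [-2.2, 0.1, 5.8]
finger_gap: 0.359
```

Emit:
step_arm(
  series=[
    {"linear":[0,0,0.7],"angular":[0,0,0],"fingers":25},
    {"linear":[0,0,0.7],"angular":[0,0,0],"fingers":25},
  ],
)

```text
time_s: 17.2
ee_pos: [0.5148, 0.2358, 0.0886]
ee_rot: [3.142, 0.0, 3.086]
force: [-2.8, -0.3, 9.6]
finger_gap: 0.356
```

Emit:
step_arm(
  series=[
    {"linear":[0,0,0.5],"angular":[0,0,0],"fingers":25},
    {"linear":[0,0,0.9],"angular":[0,0,0],"fingers":25},
    {"linear":[0,0,0.9],"angular":[0,0,0],"fingers":25},
  ],
)

```text
time_s: 17.5
ee_pos: [0.515, 0.2358, 0.0884]
ee_rot: [3.142, 0.001, 3.086]
force: [-3.4, -1.1, 14.6]
finger_gap: 0.363
```

```bash
python3 - <<'E'
from h import *
s=observe();print(s['time_s'],s['ee_pos'],s['force'],s['ft_torque'])
E
```

```text
17.5 [0.51495897 0.2357923  0.08842036] [-3.40556457 -1.06143675 14.63587427] [-0.10217046  0.832526    0.00728293]
```

Emit:
step_arm(
  series=[
    {"linear":[0,0,0.3],"angular":[0,0,0],"fingers":25},
    {"linear":[0,0,0.3],"angular":[0,0,0],"fingers":25},
  ],
)

```text
time_s: 17.7
ee_pos: [0.515, 0.2358, 0.0884]
ee_rot: [3.141, 0.001, 3.086]
force: [-3.9, -1.0, 15.3]
finger_gap: 0.362
```

Emit:
step_arm(
  series=[
    {"linear":[0,0,0],"angular":[0,0,0],"fingers":25},
    {"linear":[0,0,0],"angular":[0,0,0],"fingers":25},
  ],
)

```text
time_s: 17.9
ee_pos: [0.515, 0.2358, 0.0883]
ee_rot: [3.141, 0.001, 3.086]
force: [-2.2, -0.7, 15.9]
finger_gap: 0.36
```

Emit:
step_arm(
  series=[
    {"linear":[0,0,0],"angular":[0,0,0],"fingers":25},
    {"linear":[0,0,0],"angular":[0,0,0],"fingers":25},
  ],
)

```text
time_s: 18.1
ee_pos: [0.515, 0.2358, 0.0884]
ee_rot: [3.141, 0.001, 3.086]
force: [-3.8, -0.4, 15.6]
finger_gap: 0.356
```

Emit:
step_arm(
  series=[
    {"linear":[0,0,0],"angular":[0,0,0],"fingers":25},
    {"linear":[0,0,0],"angular":[0,0,0],"fingers":25},
  ],
)

```text
time_s: 18.3
ee_pos: [0.515, 0.2358, 0.0884]
ee_rot: [3.141, 0.001, 3.086]
force: [-4.2, -1.6, 15.9]
finger_gap: 0.361
```

Emit:
step_arm(
  series=[
    {"linear":[0,0,0],"angular":[0,0,0],"fingers":25},
    {"linear":[0,0,0],"angular":[0,0,0],"fingers":25},
  ],
)

```text
time_s: 18.5
ee_pos: [0.515, 0.2358, 0.0884]
ee_rot: [3.141, 0.001, 3.086]
force: [-3.8, -1.9, 14.0]
finger_gap: 0.362
```

```bash
python3 - <<'E'
from h import *
s=observe();print(s['time_s'],s['ee_pos'],s['force'],s['ft_torque'])
c,f=show('wrist','w15')
cv2.imwrite('pics/w15z.png',np.hstack([cv2.convertScaleAbs(cv2.resize(f[130:300,190:370,::-1],(640,604),interpolation=cv2.INTER_CUBIC),alpha=1.5)]))
E
```

```text
18.5 [0.51498859 0.23581039 0.08837209] [-3.75017712 -1.85669397 14.02233835] [-0.11941295  0.92804592  0.06195009]
```

View pics/w15z.png

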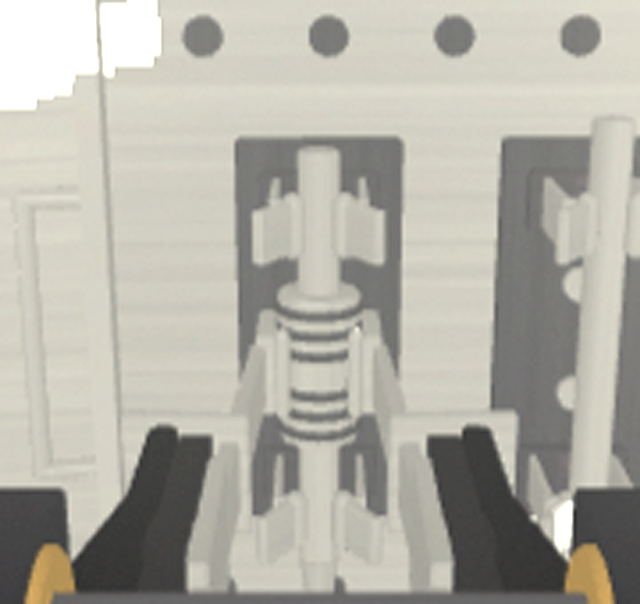

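Emit:
step_arm(
  series=[
    {"linear":[0,0,-1],"angular":[0,0,0],"fingers":25},
    {"linear":[0,0,-2],"angular":[0,0,0],"fingers":25},
    {"linear":[0,0,-3],"angular":[0,0,0],"fingers":25},
    {"linear":[0,0,-3],"angular":[0,0,0],"fingers":25},
  ],
)

```text
time_s: 18.95
ee_pos: [0.5151, 0.2358, 0.0887]
ee_rot: [-3.142, 0.0, 3.085]
force: [-0.2, -0.1, 0.6]
finger_gap: 0.36
```

```bash
python3 - <<'E'
from h import *
s=observe();print(s['time_s'],s['ee_pos'],s['force'],s['ft_torque'])
E
```

```text
18.95 [0.51505729 0.23575108 0.08870828] [-0.23774651 -0.07185918  0.56837348] [ 0.05902104  0.19595893 -0.03808478]
```

Unloaded. Now open to 35 mm (tongs still held).

Emit:
step_arm(
  series=[
    {"linear":[0,0,0],"angular":[0,0,0],"fingers":33},
    {"linear":[0,0,0],"angular":[0,0,0],"fingers":34},
    {"linear":[0,0,0],"angular":[0,0,0],"fingers":35},
    {"linear":[0,0,0],"angular":[0,0,0],"fingers":35},
    {"linear":[0,0,0],"angular":[0,0,0],"fingers":35},
  ],
  force=25,
)

```text
time_s: 19.45
ee_pos: [0.515, 0.2357, 0.0889]
ee_rot: [-3.142, -0.0, 3.085]
force: [-0.0, -0.7, -0.7]
finger_gap: 0.399
```

```bash
python3 - <<'E'
from h import *
s=observe();print(s['time_s'],s['ee_pos'],s['force'],s['finger_gap']*87)
c,f=show('wrist','w16')
cv2.imwrite('pics/w16z.png',np.hstack([cv2.convertScaleAbs(cv2.resize(f[130:300,190:370,::-1],(640,604),interpolation=cv2.INTER_CUBIC),alpha=1.5)]))
E
```

```text
19.45 [0.5150125  0.23574161 0.08886534] [-0.04760495 -0.66527673 -0.72017857] 34.738704482156464
```

View pics/w16z.png

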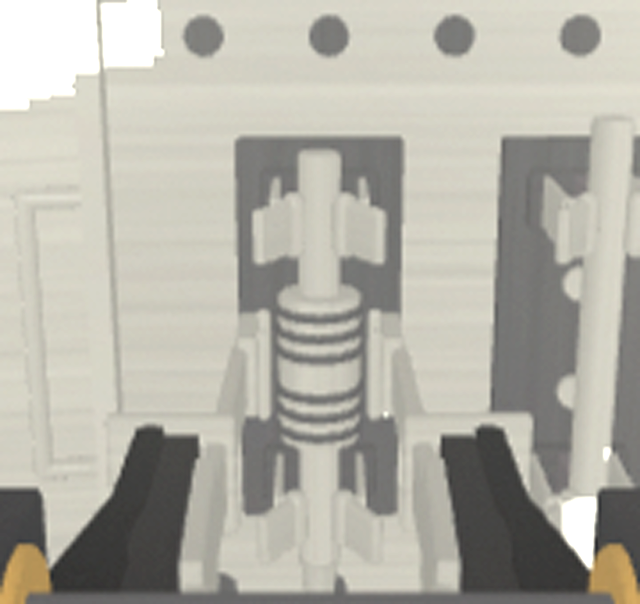

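Emit:
step_arm(
  series=[
    {"linear":[0,0,-1],"angular":[0,0,0],"fingers":35},
    {"linear":[0,0,-2.5],"angular":[0,0,0],"fingers":35},
    {"linear":[0,0,-4],"angular":[0,0,0],"fingers":35},
  ],
)

```text
time_s: 19.8
ee_pos: [0.515, 0.2358, 0.0931]
ee_rot: [3.142, 0.0, 3.085]
force: [0.1, -1.4, 0.3]
finger_gap: 0.404
```

Emit:
step_arm(
  series=[
    {"linear":[0,0,-2],"angular":[0,0,0],"fingers":35},
    {"linear":[0,0,-5],"angular":[0,0,0],"fingers":35},
    {"linear":[0,0,-9],"angular":[0,0,0],"fingers":35},
    {"linear":[0,0,-14],"angular":[0,0,0],"fingers":35},
  ],
)

```text
time_s: 20.2
ee_pos: [0.5149, 0.2357, 0.1073]
ee_rot: [-3.142, -0.0, 3.085]
force: [-0.5, 1.3, -0.1]
finger_gap: 0.41
```

Emit:
step_arm(
  series=[
    {"linear":[0,0,-8],"angular":[0,0,0],"fingers":35},
    {"linear":[0,0,-20],"angular":[0,0,0],"fingers":35},
    {"linear":[0,0,-35],"angular":[0,0,0],"fingers":35},
    {"linear":[0,0,-50],"angular":[0,0,0],"fingers":35},
    {"linear":[0,0,-58],"angular":[0,0,0],"fingers":35},
    {"linear":[0,0,-60],"angular":[0,0,0],"fingers":35},
    {"linear":[0,0,-60],"angular":[0,0,0],"fingers":35},
  ],
)

```text
time_s: 20.9
ee_pos: [0.515, 0.2358, 0.1673]
ee_rot: [3.141, 0.001, 3.085]
force: [-0.4, -0.3, -0.3]
finger_gap: 0.405
```

```bash
python3 - <<'E'
from h import *
s=observe();print(s['time_s'],s['ee_pos'],s['ee_rot'],s['force'],s['finger_gap']*87)
c,f=show('wrist','w17')
cv2.imwrite('pics/w17z.png',np.hstack([cv2.convertScaleAbs(cv2.resize(f[100:290,180:380,::-1],(640,608),interpolation=cv2.INTER_CUBIC),alpha=1.5)]))
x=np.array([.4822,-.2966,s['ee_pos'][2]]);print(totool(x-s['ee_pos']),(s['ee_rot'][2]%(2*np.pi)-np.pi)*57.3)
E
```

```text
20.9 [0.51501983 0.23577942 0.16734755] [3.14140821e+00 6.03774477e-04 3.08543703e+00] [-0.44536898 -0.31967247 -0.34719696] 35.225764096817166
[ 2.900e+00 -5.334e+02  1.000e-01] -3.217717245697359
```

View pics/w17z.png

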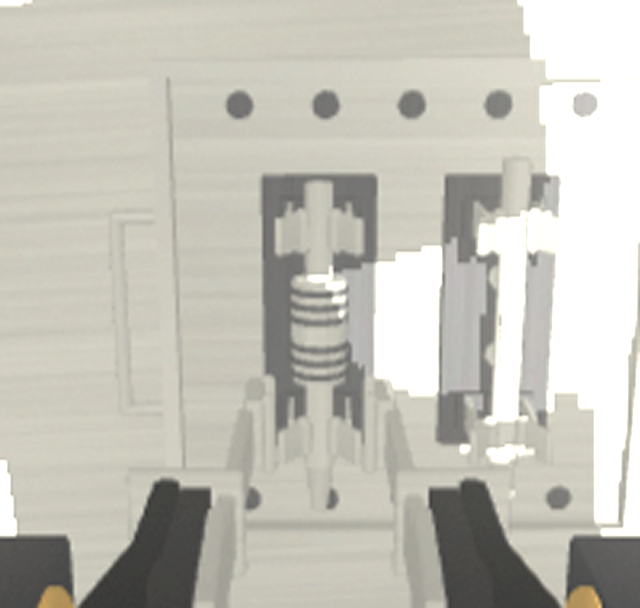

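Emit:
step_arm(
  series=[
    {"linear":[0,-12,0],"angular":[0,0,0],"fingers":35},
    {"linear":[0,-45,0],"angular":[0,0,0],"fingers":35},
    {"linear":[0,-90,0],"angular":[0,0,-0.5],"fingers":35},
    {"linear":[1,-135,0],"angular":[0,0,-1],"fingers":35},
    {"linear":[1,-180,0],"angular":[0,0,-1.5],"fingers":35},
    {"linear":[1,-225,0],"angular":[0,0,-2],"fingers":35},
    {"linear":[2,-270,0],"angular":[0,0,-2.5],"fingers":35},
    {"linear":[2,-315,0],"angular":[0,0,-3],"fingers":35},
    {"linear":[2,-360,0],"angular":[0,0,-3.2],"fingers":35},
    {"linear":[2,-400,0],"angular":[0,0,-3.2],"fingers":35},
  ],
)

```text
time_s: 21.95
ee_pos: [0.4893, -0.1661, 0.1664]
ee_rot: [3.141, -0.001, 3.14]
force: [0.6, -0.7, -1.2]
finger_gap: 0.404
```

```bash
python3 - <<'E'
from h import *
s=observe();print(s['time_s'],s['ee_pos'],s['ee_rot'],s['finger_gap']*87)
x=np.array([.4822,-.2966,s['ee_pos'][2]]);print(totool(x-s['ee_pos']),(s['ee_rot'][2]%(2*np.pi)-np.pi)*57.3)
E
```

```text
21.95 [ 0.48929508 -0.16612161  0.16637252] [ 3.14135438e+00 -1.23204676e-03  3.14022361e+00] 35.171047141364
[   6.9 -130.5   -0. ] -0.07844623698116875
```

Emit:
step_arm(
  series=[
    {"linear":[2,-35,0],"angular":[0,0,0],"fingers":35},
    {"linear":[4,-70,0],"angular":[0,0,0],"fingers":35},
    {"linear":[6,-100,0],"angular":[0,0,0],"fingers":35},
    {"linear":[8,-122,0],"angular":[0,0,0],"fingers":35},
    {"linear":[8,-131,0],"angular":[0,0,0],"fingers":35},
    {"linear":[8,-133,0],"angular":[0,0,0],"fingers":35},
    {"linear":[8,-133,0],"angular":[0,0,0],"fingers":35},
    {"linear":[8,-133,0],"angular":[0,0,0],"fingers":35},
    {"linear":[8,-133,0],"angular":[0,0,0],"fingers":35},
  ],
)

```text
time_s: 22.85
ee_pos: [0.4825, -0.2952, 0.1669]
ee_rot: [3.141, -0.0, -3.14]
force: [0.2, 0.0, -0.8]
finger_gap: 0.404
```

```bash
python3 - <<'E'
from h import *
s=observe();print(s['time_s'],s['ee_pos'],s['ee_rot'],s['qd'].round(3),s['finger_gap']*87)
x=np.array([.4822,-.2966,.0868]);print(totool(x-s['ee_pos']),(s['ee_rot'][2]%(2*np.pi)-np.pi)*57.3)
c,f=show('wrist','w18')
cv2.imwrite('pics/w18z.png',cv2.convertScaleAbs(cv2.resize(f[195:275,210:350,::-1],None,fx=5.5,fy=5.5,interpolation=cv2.INTER_CUBIC),alpha=1.8))
E
```

```text
22.85 [ 0.48248697 -0.29515824  0.16693167] [ 3.14098101e+00 -4.81236370e-04 -3.14038257e+00] [-0.002  0.    -0.007 -0.001 -0.003 -0.002] 35.16346156501951
[ 0.3 -1.5 80.1] 0.06933788933965239
```

View pics/w18z.png

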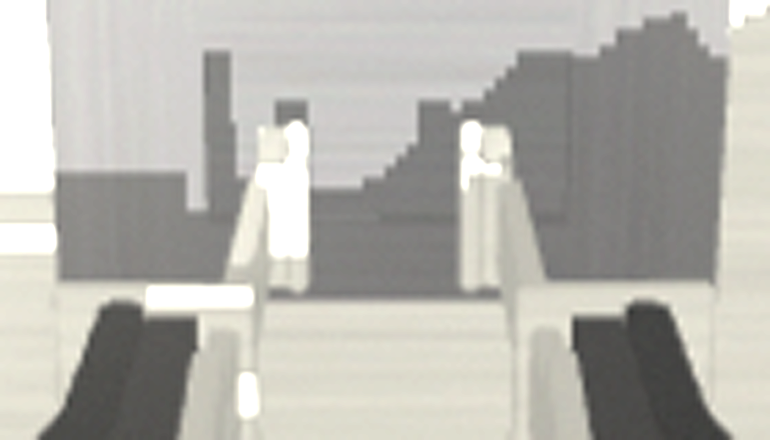

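Emit:
step_arm(
  series=[
    {"linear":[0.3,-1.5,2],"angular":[0,0,0],"fingers":35},
    {"linear":[0.3,-1.5,8],"angular":[0,0,0],"fingers":35},
    {"linear":[0.3,-1.5,20],"angular":[0,0,0],"fingers":35},
    {"linear":[0.3,-1.5,33],"angular":[0,0,0],"fingers":35},
    {"linear":[0.3,-1.5,46],"angular":[0,0,0],"fingers":35},
    {"linear":[0.3,-1.5,58],"angular":[0,0,0],"fingers":35},
    {"linear":[0.3,-1.5,67],"angular":[0,0,0],"fingers":35},
    {"linear":[0.3,-1.5,73],"angular":[0,0,0],"fingers":35},
    {"linear":[0.3,-1.5,77],"angular":[0,0,0],"fingers":35},
    {"linear":[0.3,-1.5,79],"angular":[0,0,0],"fingers":35},
  ],
)

```text
time_s: 23.9
ee_pos: [0.4822, -0.298, 0.0876]
ee_rot: [3.142, -0.0, 3.141]
force: [0.3, -0.3, 0.3]
finger_gap: 0.405
```

Emit:
step_arm(
  series=[
    {"linear":[0,0,0.5],"angular":[0,0,0],"fingers":35},
    {"linear":[0,0,1],"angular":[0,0,0],"fingers":35},
    {"linear":[0,0,1],"angular":[0,0,0],"fingers":35},
  ],
)

```text
time_s: 24.2
ee_pos: [0.4824, -0.2982, 0.0873]
ee_rot: [-3.141, 0.001, 3.141]
force: [-0.3, 0.2, -0.4]
finger_gap: 0.405
```

```bash
python3 - <<'E'
from h import *
s=observe();print(s['time_s'],s['ee_pos'],s['ee_rot'],s['force'],s['finger_gap']*87)
c,f=show('wrist','w19')
cv2.imwrite('pics/w19z.png',cv2.convertScaleAbs(cv2.resize(f[190:370,170:390,::-1],None,fx=3.3,fy=3.3,interpolation=cv2.INTER_CUBIC),alpha=1.5))
E
```

```text
24.2 [ 0.48237157 -0.29817988  0.08733066] [-3.14103604e+00  5.88296374e-04  3.14122156e+00] [-0.31265997  0.19838566 -0.42294719] 35.220928800353256
```

View pics/w19z.png

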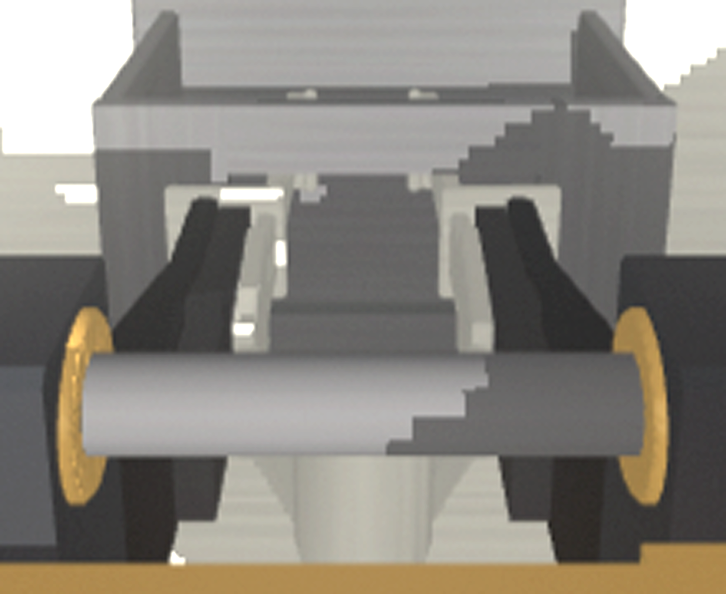

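Emit:
step_arm(
  series=[
    {"linear":[0,1,0],"angular":[0,0,0],"fingers":35},
    {"linear":[0,1.8,0],"angular":[0,0,0],"fingers":35},
    {"linear":[0,1.8,0.5],"angular":[0,0,0],"fingers":35},
    {"linear":[0,1.8,0.5],"angular":[0,0,0],"fingers":35},
  ],
)

```text
time_s: 24.65
ee_pos: [0.4823, -0.296, 0.0869]
ee_rot: [3.142, 0.0, 3.141]
force: [-1.2, 0.7, 3.1]
finger_gap: 0.404
```

```bash
python3 - <<'E'
from h import *
s=observe();print(s['time_s'],s['ee_pos'],s['ee_rot'],s['force'],s['finger_gap']*87)
c,f=show('wrist','w20')
cv2.imwrite('pics/w20z.png',cv2.convertScaleAbs(cv2.resize(f[190:370,170:390,::-1],None,fx=3.3,fy=3.3,interpolation=cv2.INTER_CUBIC),alpha=1.5))
E
```

```text
24.65 [ 0.48225825 -0.29600963  0.08686915] [3.14150080e+00 1.70132388e-04 3.14128675e+00] [-1.18821681  0.74848978  3.14692135] 35.14561151678189
```

View pics/w20z.png

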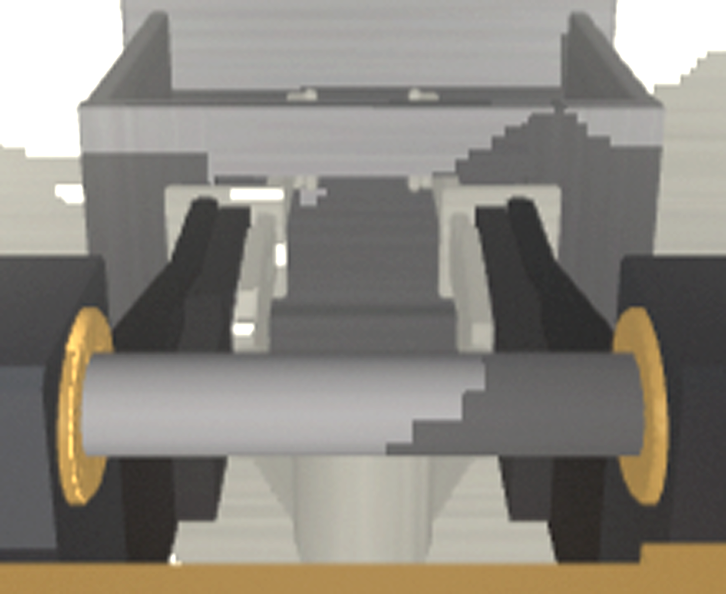

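Emit:
step_arm(
  series=[
    {"linear":[0,-0.5,0],"angular":[0,0,0],"fingers":35},
    {"linear":[0,-0.5,0],"angular":[0,0,0],"fingers":36},
    {"linear":[0,-0.5,0],"angular":[0,0,0],"fingers":38},
    {"linear":[0,-0.5,0],"angular":[0,0,0],"fingers":42},
    {"linear":[0,-0.5,0],"angular":[0,0,0],"fingers":60},
    {"linear":[0,-0.5,0],"angular":[0,0,0],"fingers":87},
    {"linear":[0,-0.5,0],"angular":[0,0,0],"fingers":87},
    {"linear":[0,-0.5,0],"angular":[0,0,0],"fingers":87},
    {"linear":[0,-0.5,0],"angular":[0,0,0],"fingers":87},
  ],
)

```text
time_s: 25.6
ee_pos: [0.4822, -0.2967, 0.0864]
ee_rot: [3.142, -0.0, 3.141]
force: [-0.2, 0.3, 0.2]
finger_gap: 0.854
```

```bash
python3 - <<'E'
from h import *
s=observe();print(s['time_s'],s['ee_pos'],s['force'],s['finger_gap']*87)
c,f=show('wrist','w21')
cv2.imwrite('pics/w21z.png',cv2.convertScaleAbs(cv2.resize(f[190:370,170:390,::-1],None,fx=3.3,fy=3.3,interpolation=cv2.INTER_CUBIC),alpha=1.5))
E
```

```text
25.6 [ 0.48218842 -0.29670363  0.08638942] [-0.22888241  0.32975887  0.18926398] 74.28839778272548
```

View pics/w21z.png

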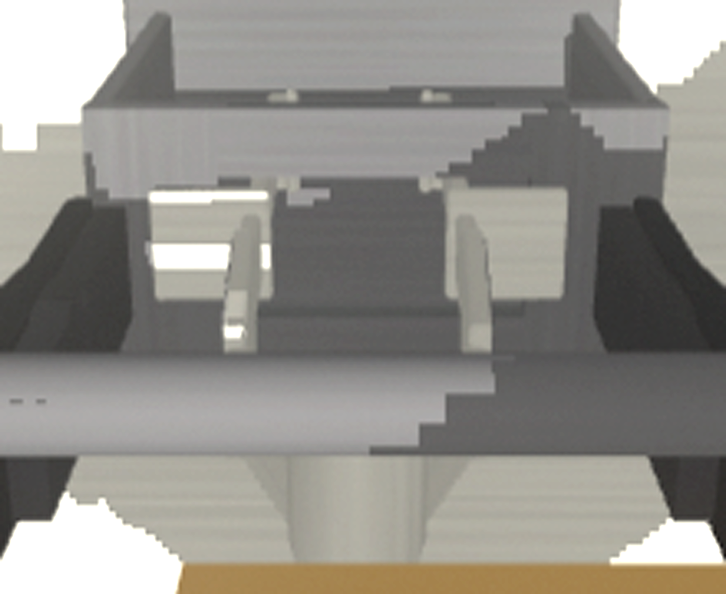

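Emit:
step_arm(
  series=[
    {"linear":[0,0,0],"angular":[0,0,0],"fingers":87},
    {"linear":[0,0,0],"angular":[0,0,0],"fingers":87},
    {"linear":[0,0,-5],"angular":[0,0,0],"fingers":87},
    {"linear":[0,0,-20],"angular":[0,0,0],"fingers":87},
    {"linear":[0,0,-45],"angular":[0,0,0],"fingers":87},
    {"linear":[0,0,-75],"angular":[0,0,0],"fingers":87},
    {"linear":[0,0,-105],"angular":[0,0,0],"fingers":87},
    {"linear":[0,0,-130],"angular":[0,0,0],"fingers":87},
    {"linear":[0,0,-142],"angular":[0,0,0],"fingers":87},
    {"linear":[0,0,-143],"angular":[0,0,0],"fingers":87},
  ],
)

```text
time_s: 26.65
ee_pos: [0.4829, -0.2974, 0.2313]
ee_rot: [-3.139, 0.003, 3.141]
force: [0.0, -0.4, 0.0]
finger_gap: 0.997
```

```bash
python3 - <<'E'
from h import *
s=observe();print(s['time_s'],s['ee_pos'],s['force'],s['finger_gap']*87)
c,f=show('wrist','w22');g=grab_frame('side');t=grab_frame('top')
cv2.imwrite('pics/w22z.png',np.hstack([cv2.resize(f[100:250,190:370,::-1],(450,375)),cv2.resize(g[270:380,290:390,::-1],(341,375))]))
cv2.imwrite('pics/s22.png',g[:,:,::-1]);cv2.imwrite('pics/t22.png',np.hstack([cv2.resize(t[205:300,100:200,::-1],(400,380)),cv2.resize(t[205:300,240:340,::-1],(400,380))]))
E
```

```text
26.65 [ 0.48294043 -0.29735032  0.23128365] [ 0.04809092 -0.40955544  0.00473594] 86.74395261063438
```

View pics/w22z.png

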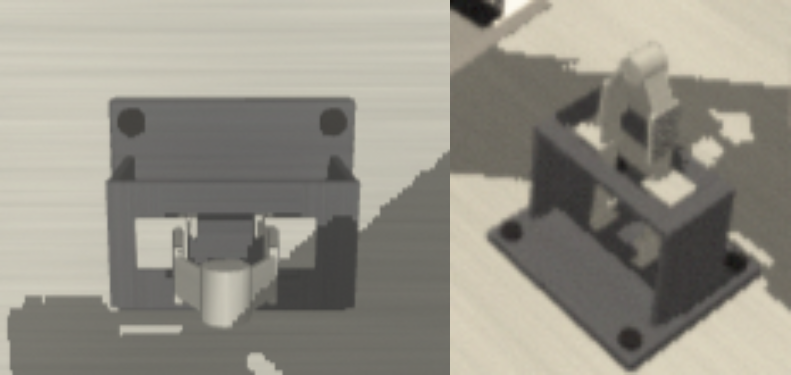

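View pics/t22.png

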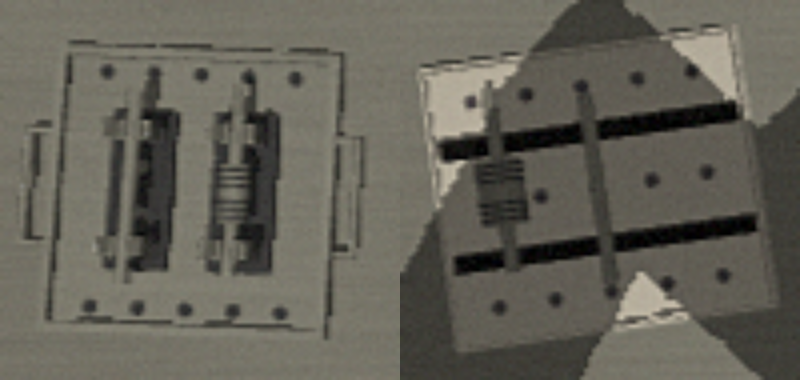

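View pics/s22.png

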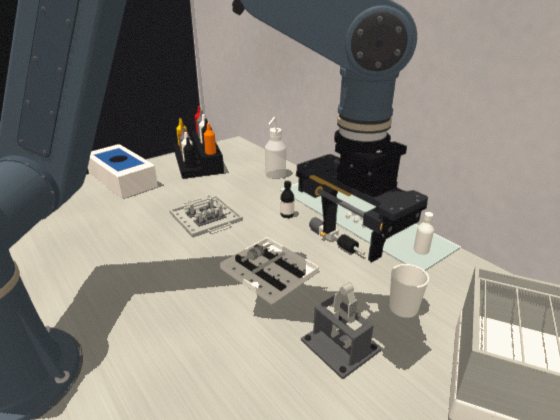

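```bash
python3 - <<'E'
from h import *
c=dict(np.load('pics/w17.npz'));z=lambda p:np.array(p)/3.2+[180,100]-.35
a=onz(c,z((319,182)),.029);b=onz(c,z((319,508)),.029);print(a,b,np.hypot(*(b-a)[:2]))
u=(b-a)/np.linalg.norm(b-a);print('origin',a+.042*u,b-.056*u)
E
```

```text
[0.47470676 0.23687758 0.029     ] [0.57197944 0.23130909 0.029     ] 0.09743193333948208
origin [0.51663811 0.23447717 0.029     ] [0.51607097 0.23450964 0.029     ]
```

```bash
python3 - <<'E'
from bench import *
print(close_job())
E
```

```text
the job is handed in; nothing more can be done
None
```

I clipped the slim tube into the empty pair of spring clips using the tongs, hung the tongs back in their stand, and handed the job in at about 27 s. The fingers only ever touched the tongs.

- **Pressing in:** The clips gave way at about 10 N. I then bore down for about 1 s. The wrist read 14.0 to 15.9 N, which is about 15.5 to 17.5 N on the tube once the 1.4 N of tongs and tube is added. The highest reading at any step was 15.9 N. I read the force only at the end of each move, so a brief peak between readings can't be ruled out.
- **Letting go:** I unloaded the force before opening, and the jaws came off without pulling on the tube.
- **Tube:** The last close-up shows the tube centred in both clips. It is level: measured end to end it is 97.4 mm against 98 mm nominal. It sits about 1 mm from the seat along its axis.
- **Tongs:** They hang upright with both finger rests on the deck. They sit about 1 to 2 mm further towards −y in the slot than at the start, because they shifted slightly as the fingers opened.
- **Everything else:** The fat tube, both plain stems, the bottle, cup and machine look unmoved. The gripper is clear of everything.
- **Camera disagreement:** The top and wrist cameras differed by 2 to 3 mm on the object positions, so I worked from the wrist camera throughout.

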